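# Clear the sanding bench

### The job

Take the pile apart from the top down: set each sanding block flat into the tote compartment made for its size, and finally lay the freed wooden board flat across both drying battens, centred on them and square to them. Set things down rather than dropping or tipping them, and leave the glue bottle and the bench brush where they are.

Things in the scene. Friction and masses are not known exactly. Their poses are not given: they have to be found in the camera images.
- block_s_center (a point): Small plain sanding block of brown cork, 64 long x 36 wide x 36 high (mm), at the top of the pile (on the green block). Point at its centre (18 mm above its underside, 18 mm below its top); x along its length, y across its width, z up. Grip it across its width. Loose; each layer lies up to 5 mm off centre and 0.1 rad askew on the one below.
- block_m_center (a point): Middle sanding block, green with a grey felt sole, 92 long x 46 wide x 36 high (mm), second in the pile (on the black block, under the cork one). Point at its centre (18 mm above its underside, 18 mm below its top); x along its length, y across its width, z up. Grip it across its width. Loose; each layer lies up to 5 mm off centre and 0.1 rad askew on the one below.
- block_l_center (a point): Large black rubber sanding block, 120 long x 56 wide x 36 high (mm), third in the pile (on the wooden board, under the green block). Point at its centre (18 mm above its underside, 18 mm below its top); x along its length, y across its width, z up. Grip it across its width. Loose; each layer lies up to 5 mm off centre and 0.1 rad askew on the one below.
- board_center (a point): Pale wooden board, 220 long x 66 wide x 20 thick (mm) with a small hanging hole near one end, lying on the bench under the pile. Point at its centre (10 mm above its underside); x along its length, y across its width, z up. Loose, about 0.2 kg; take it across its 66 mm width at the middle.
- bay_s_floor (a point): The smallest of three compartments side by side (centres 100 mm apart, any sequence) on a fixed blue tray with a 15 mm lip at both ends, for the small cork block: 82 x 54 mm inside, grey felt floor, white walls 6 mm thick, 11 mm high, with a 46 mm finger gap down to the floor mid-way along each long side. Point: centre of its floor, 6 mm above the bench; x along its length, y its width, z up.
- bay_m_floor (a point): The middle one of three compartments side by side (centres 100 mm apart, any sequence) on a fixed blue tray with a 15 mm lip at both ends, for the middle green block: 110 x 64 mm inside, grey felt floor, white walls 6 mm thick, 11 mm high, with a 46 mm finger gap down to the floor mid-way along each long side. Point: centre of its floor, 6 mm above the bench; x along its length, y its width, z up.
- bay_l_floor (a point): The largest of three compartments side by side (centres 100 mm apart, any sequence) on a fixed blue tray with a 15 mm lip at both ends, for the large black block: 138 x 74 mm inside, grey felt floor, white walls 6 mm thick, 11 mm high, with a 46 mm finger gap down to the floor mid-way along each long side. Point: centre of its floor, 6 mm above the bench; x along its length, y its width, z up.
- rack_top (a point): Drying rack: two dark brown wooden battens, each 22 x 120 mm, parallel, centres 150 mm apart, on a thin grey base 200 x 120 mm (3 mm thick); batten tops 24 mm above the bench. Point midway between the battens at the height of their tops; x runs from batten to batten (the board's length goes along x, either way round), y along the battens, z up. Fixed.
- glue_center (a point): Bystander: white glue bottle, 60 mm diameter, 150 mm high, yellow label, orange cap. Point on its axis half-way up. Leave it alone.
- brush_center (a point): Bystander: low bench brush, brown wooden back over dark bristles, 50 x 130 x 42 mm (x, y, z). Point at its centre, 21 mm up. Leave it alone.
Things that resemble listed ones, but are neither listed nor needed, are in the scene too. Leave any blue or pink look-alike of the part that bears block_l_center alone.

How it is judged:
On the way, in this order (a step that is already met when the one before it is completed fails the run):
1. the small cork block sits flat in its compartment (horizontal distance between block_s_center and bay_s_floor below 0.015 m and z of block_s_center in the frame of bay_s_floor below 0.022 m and angle between block_s_center's own z axis and vertical below 0.08 rad), for 0.2 s.
2. the middle green block sits flat in its compartment (horizontal distance between block_m_center and bay_m_floor below 0.015 m and z of block_m_center in the frame of bay_m_floor below 0.022 m and angle between block_m_center's own z axis and vertical below 0.08 rad), for 0.2 s.
3. the large black block sits flat in its compartment (horizontal distance between block_l_center and bay_l_floor below 0.015 m and z of block_l_center in the frame of bay_l_floor below 0.022 m and angle between block_l_center's own z axis and vertical below 0.08 rad), for 0.2 s.
4. the board lies flat across both battens, centred and square (horizontal distance between board_center and rack_top below 0.015 m and z of board_center in the frame of rack_top between 0.006 and 0.014 m and angle between board_center's own z axis and vertical below 0.05 rad and angle between the x axis of board_center and the x axis of rack_top, either way round below 0.15 rad), for 0.2 s.
At the end, for the whole second after the job is handed in: Each block lies flat in its own compartment (centre within 15 mm of the compartment's centre, resting on its floor, not on a wall), the board lies flat across both battens (centre within 15 mm of the rack's centre, length within 0.15 rad of the rack's x), all four released and at rest (all of step 1 and all of step 2 and all of step 3 and all of step 4 and linear speed of each of block_s, block_m, block_l, board below 0.02 m/s); the robot touches nothing.
It fails at once if the glue bottle is shifted by more than 30 mm or tipped (distance of glue_center from where it was at the start of the episode above 0.03 m or angle between glue_center's own z axis and vertical above 0.3 rad).
It fails at once if the brush is shifted by more than 30 mm (distance of brush_center from where it was at the start of the episode above 0.03 m).
It fails at once if a block or the board is tipped by more than 0.6 rad (angle between any of block_s_center, block_m_center, block_l_center, board_center's own z axis and vertical above 0.6 rad).
It fails at once if a block or the board is dropped (it falls free faster than 0.75 m/s, a fall of about 30 mm) ((linear speed of block_s above 0.75 m/s and contact force between block_s and anything else below 0.01 N) or (linear speed of block_m above 0.75 m/s and contact force between block_m and anything else below 0.01 N) or (linear speed of block_l above 0.75 m/s and contact force between block_l and anything else below 0.01 N) or (linear speed of board above 0.75 m/s and contact force between board and anything else below 0.01 N)).
It also fails if it takes over 136 s, if anything falls off the work surface, if the arm or the gripper's body presses on something with over 40 N, if the wrist force passes 120 N, or if a joint passes its speed limit or range.

### The arm

A 6-joint arm with a two-finger parallel gripper is mounted at the origin on the work surface. World frame = base frame: x ahead of the robot, y to its left, z up, the work surface at z = 0. Lengths are in m, angles in rad, forces in N, time in s.
With the tool pointing down it reaches from about 0.325 to 0.875 m from the base axis. Payload 4.4 kg.
Tool frame: the origin (TCP) lies midway between the tips of the shut fingers; the grasp point (between the pads) lies 19 mm behind it; z points along the fingers, y is the direction in which the jaws open and shut (so a half turn about z gives the same grasp; the last joint's range is limited). The gripper opens to 85 mm and grips with 20 to 120 N. Pads are 22 mm wide; open, the fingers measure 114 mm over their backs; the gripper's body (76 mm by 85 mm) begins 54 mm behind the grasp point. The pads swing forward as they close: fully open they stand 13 mm farther back than shut.
Start: joints at [0.997, 0.207, 1.542, -0, 1.393, -0.15], TCP at [0.236, 0.524, 0.196] pointing down, gripper open.
Joint ranges: [-2.73, 2.73], [-0.86, 2.22], [0.23, 2.46], [-1.11, 4.25], [0.08, 2.63], [-2.82, 2.82]. Speed limits (rad/s): [2.79, 2.79, 3.14, 3.14, 3.14, 3.14].

### API

Orientations are given as a unit quaternion [w, x, y, z].
In Python, from plant import * gives the robot as it stands. The module is installed in compiled form; this text tells all that it offers.
- The arm moves only by the shell command python3 -m pendant 'ROWS' [FORCE]. ROWS is JSON, a list of rows, each an object with "travel": the shift along the tool's x, y, z in cm, a list of three; "roll": the turn about the tool's z in rad; "grip": the closure, from 0 (fully open) to 1 (shut). A call has 1 to 20 rows; each row shifts and turns the commanded pose from where the row before left it, along the tool's axes as they then stand; what a row does not reach is not made up. A row lasts 1/10 s, in which the tool goes at most 50 mm and 8.59 degrees, less where a joint would pass 70% of its speed; a pose out of reach is approached as far as the arm can. A call is refused whole if a number of a shift passes 5 or a number of a turn 0.15, either way. A call with a gripper value outside its range is refused whole. The fingers move at their own pace and stop on an object; FORCE is the grip in N (left out, the last holds). Time passes only in rows, so rows that do not move let the fingers close. It gives the time, the measured TCP pose, the force and the opening at its end, in the units of the state.
- get_obs(): the state, without advancing time (a new reading comes with each control period).
- snapshot(name): name is "scene" or "top" or "wrist"; returns (picture, depth): 420x560x3 uint8, red, green, blue; 420x560 float32, m along the optical axis (not along the pixel's ray), 0 where there is no reading.
- camera_params(name): a dict with "camera_matrix" (3x3 intrinsics, pixels), "pose" (4x4, takes a point from camera to world coordinates); the wrist camera has in their place "tool_from_camera" (4x4, takes a point from camera to tool coordinates, whose origin is the TCP and whose axes are the flange's). Camera axes: x right, y down, z forward; pixel columns grow to the right and rows downward; lengths in m; the calibration is good to about 2 mm. A picture is of the moment at which its call begins: read the wrist's pose just before it. camera_params takes no time and is no camera call.
- job_done(): hands the job in, once; it reports no verdict.
The state is a dict: "clock": time; "joint_positions": joint angles; "dq": joint speeds; "joint_efforts": joint torques, N m; "ee_pos": TCP position; "tool_rot": TCP orientation; "contact_force": force on the tool from outside, world axes, zero at the start; "moment": the same for the moment, N m; "gripper_width": opening from 0.0 (shut) to 1.0 (fully open).
Only numpy, scipy, OpenCV 4.12 (cv2) and the standard library are available. Lean on these libraries where they do the work, as an engineer would, in place of code of your own. Each camera call takes 0.05 s, during which the arm holds its last target. There are 200 camera calls.

## Working session

There is one attempt and no reset: what is moved stays moved. The work goes in short steps, Python scripts to look and compute and a shell command to move; the robot and the scene stay as the last step left them, time stands still between calls to the robot, and variables do not carry over. Pictures are saved under pics/ and viewed, about 12 in all and at most 16, crops included, and the job is handed in when it is done.

```bash
mkdir -p pics
cat > h.py <<'E'
from plant import *
import numpy as np, cv2
from scipy.spatial.transform import Rotation as R
def save(n,name):
    p,d=snapshot(name); cv2.imwrite(f'pics/{n}.png',p[:,:,::-1]); np.savez(f'pics/{n}.npz',p=p,d=d); return p,d
def cam(name,o=None):
    c=camera_params(name); K=np.array(c['camera_matrix'])
    if name!='wrist': return K,np.array(c['pose'])
    o=o or get_obs(); T=np.eye(4); q=o['tool_rot']; T[:3,:3]=R.from_quat([q[1],q[2],q[3],q[0]]).as_matrix(); T[:3,3]=o['ee_pos']
    return K,T@np.array(c['tool_from_camera'])
def ray(K,T,uv,z):
    uv=np.atleast_2d(uv).astype(float); r=np.c_[uv,np.ones(len(uv))]@np.linalg.inv(K).T@T[:3,:3].T
    return T[:3,3]+r*((z-T[2,3])/r[:,2])[:,None]
def cloud(K,T,d):
    v,u=np.mgrid[:d.shape[0],:d.shape[1]]; r=np.dstack([u,v,np.ones_like(u)])@np.linalg.inv(K).T
    return (r*d[...,None])@T[:3,:3].T+T[:3,3]
E
python3 - <<'E'
from h import *
print(get_obs())
for n in('top','scene'):
    save(n+'0',n); K,T=cam(n); print(n,K.round(1).tolist(),T.round(3).tolist())
print(np.array(camera_params('wrist')['tool_from_camera']).round(3).tolist())
E
```

```text
{'clock': 0.0, 'joint_positions': array([ 9.96549227e-01,  2.07438525e-01,  1.54297053e+00,  2.35967215e-05,
        1.39350689e+00, -1.50488468e-01]), 'dq': array([ 5.58301881e-04,  1.10335541e-03,  1.79172781e-03,  2.56961207e-03,
       -5.13352977e-04, -1.94554306e-05]), 'joint_efforts': array([ 1.79873855e-04, -3.83029926e+01, -2.91592205e+01, -1.88243183e-05,
        1.05748954e-02, -2.40498650e-06]), 'ee_pos': array([0.23596611, 0.5234245 , 0.19500749]), 'tool_rot': array([-4.22647548e-04,  2.10299465e-01,  9.77636326e-01, -1.08209166e-03]), 'contact_force': array([ 0.18744591,  0.04015816, -0.01477956]), 'moment': array([2.43045967e-06, 1.16582049e-02, 8.16608345e-03]), 'gripper_width': 0.999762816035566}
top [[379.8, 0.0, 276.8], [0.0, 379.8, 213.5], [0.0, 0.0, 1.0]] [[0.001, -0.99, 0.142, 0.425], [-1.0, 0.001, 0.017, 0.071], [-0.017, -0.142, -0.99, 0.907], [0.0, 0.0, 0.0, 1.0]]
scene [[408.5, 0.0, 279.2], [0.0, 408.5, 205.0], [0.0, 0.0, 1.0]] [[-0.508, 0.717, -0.477, 1.045], [0.862, 0.423, -0.28, 0.394], [0.001, -0.553, -0.833, 1.01], [0.0, 0.0, 0.0, 1.0]]
[[0.001, -0.962, -0.271, 0.069], [1.0, 0.001, -0.001, 0.0], [0.001, -0.271, 0.962, -0.177], [0.0, 0.0, 0.0, 1.0]]
```

View pics/top0.png

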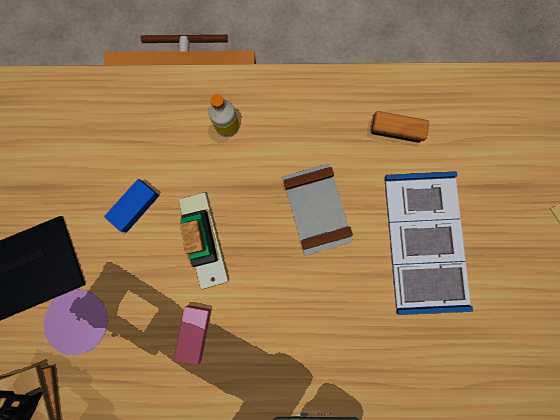

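View pics/scene0.png

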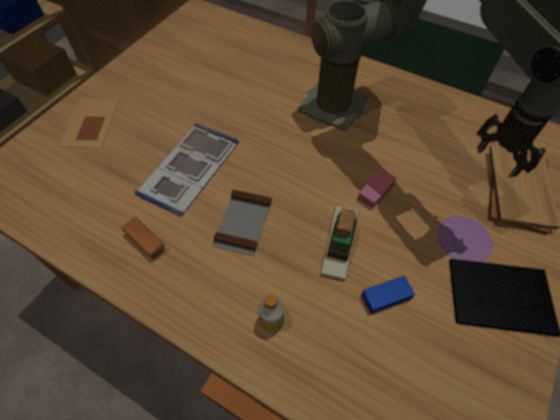

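The top view shows the pile at (200,238) on the pale board, the rack at (317,209), and the bays at S (424,199), M (428,242) and L (432,285). The glue is at (223,115) and the brush at (400,126). Possible mix-ups:
- **Black block:** the blue block (131,206), the pink block (193,333) and the black plate (35,270).
- **Cork block:** the brush.

By the description, I choose the stack on the board at (200,238).

Run:
```python
from h import *
z=np.load('pics/top0.npz'); p,d=z['p'],z['d']; K,T=cam('top'); P=cloud(K,T,d)
print('bench z',np.median(P[330:360,250:350,2]))
def rect(m,name,z=None):
    n,l,s,c=cv2.connectedComponentsWithStats(m.astype(np.uint8)); i=1+np.argmax(s[1:,4]); q=l==i
    v,u=np.nonzero(q); zz=np.median(P[q][:,2]) if z is None else z
    w=ray(K,T,np.c_[u,v],zz)[:,:2]; r=cv2.minAreaRect((w*1000).astype(np.float32))
    print(name,len(w),np.round(r[0],1),np.round(r[1],1),r[2],'z',round(zz,4))
def box(a,b,c,e):
    m=np.zeros(d.shape,bool); m[b:e,a:c]=1; return m
Z=P[...,2]; B=box(165,180,240,295)
rect(B&(Z>.118),'cork'); rect(B&(Z>.08)&(Z<.105),'green'); rect(B&(Z>.045)&(Z<.07),'black');rect(B&(Z>.012),'boardall',.02)
g=p.astype(int); R_=box(270,155,365,265); dark=R_&(g[...,0]>g[...,2]+25)&(g.sum(2)<260)&(Z>.014)
rect(R_&(Z>.015),'b1'); rect(R_&(Z>.015)&box(270,155,365,205),'batA',.024); rect(R_&(Z>.015)&box(270,205,365,265),'batB',.024)
gr=(g.max(2)-g.min(2)<25)&(g.sum(2)>180)&(g.sum(2)<480)
for n,b in dict(S=(395,178,455,219),M=(395,221,460,262),L=(393,263,470,308)).items(): rect(box(*b)&gr,n,.006)
cv2.imwrite('pics/c1.png',cv2.resize(p[170:320,160:480,::-1],None,fx=2.5,fy=2.5,interpolation=cv2.INTER_CUBIC))
```

```text
bench z 0.0002901026353439029
cork 564 [488.7 260.9] [64.6 37.5] 12.969736099243164 z 0.1278
green 383 [492.2 261.4] [92.5 47.7] 14.198274612426758 z 0.0917
black 406 [492.3 262.8] [120.2  57.2] 13.812308311462402 z 0.0558
boardall 2877 [488.9 266.3] [219.2  80.1] 15.789958000183105 z 0.02
b1 494 [494.4 -29.4] [ 22.  119.8] 15.933595657348633 z 0.0242
batA 480 [637.9  11.2] [ 23.3 119.8] 15.92409610748291 z 0.024
batB 494 [494.4 -29.4] [ 22.  119.8] 15.933464050292969 z 0.024
S 792 [ 588.7 -267.6] [69.8 84.4] 4.318158149719238 z 0.006
M 1271 [ 490.6 -269.9] [110.   80.2] 89.96257781982422 z 0.006
L 1966 [ 389.3 -276.3] [ 90.4 140.7] 2.6705162525177 z 0.006
```

View pics/c1.png

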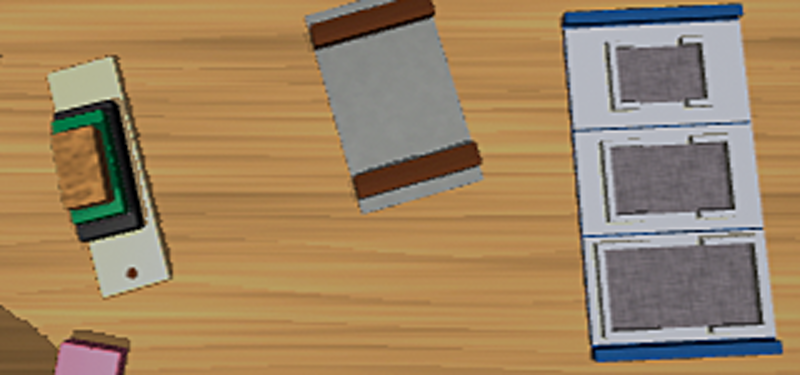

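Crop: cork on green on black on the board, with the pile's long axis about 13° from world x. The compartments have felt floors and lie along world y. The positions look good, so I'll move above the cork.

```bash
cat > go.py <<'E'
import sys
from h import *
# usage: go.py x y z yawY(deg): roll needed and travel (cm) in tool axes AFTER roll (and in present axes)
o=get_obs(); x,y,z,a=map(float,sys.argv[1:5]); q=o['tool_rot']; M=R.from_quat([q[1],q[2],q[3],q[0]]).as_matrix()
cur=np.degrees(np.arctan2(M[1,1],M[0,1])); d=(a-cur+180)%360-180; roll=-np.radians(d)
D=np.array([x,y,z])-o['ee_pos']
print('t',o['clock'],'tcp',o['ee_pos'].round(4),'yawY',cur.round(2),'tilt',M[2,:].round(3),'F',o['contact_force'].round(1),'w',round(o['gripper_width'],3),'j',o['joint_positions'].round(2))
print('roll',roll.round(3),'after',(100*(M@R.from_rotvec([0,0,roll]).as_matrix()).T@D).round(2),'now',(100*M.T@D).round(2))
E
python3 -m pendant '[{"travel":[0,0,0],"roll":-0.13,"grip":0},{"travel":[0,0,0],"roll":-0.13,"grip":0},{"travel":[0,0,0],"roll":-0.13,"grip":0},{"travel":[0,0,0],"roll":-0.13,"grip":0},{"travel":[0,0,0],"roll":-0.13,"grip":0}]' 30; python3 go.py .4887 .2609 .20 102.97
```

```text
clock: 0.6
ee_pos: [0.2362, 0.5237, 0.1955]
tool_rot: [-0.0, -0.115, 0.993, -0.001]
contact_force: [-0.5, 0.9, 0.1]
gripper_width: 1.003
t 0.6 tcp [0.2362 0.5237 0.1955] yawY 103.26 tilt [ 0.001 -0.001 -1.   ] F [-0.5  0.9  0.1] w 1.003 j [ 1.    0.21  1.54  0.    1.39 -0.81]
roll 0.005 after [-18.71 -31.28  -0.44] now [-18.55 -31.37  -0.44]
```

```bash
python3 -m pendant '[{"travel":[-1.5,-2.6,0],"roll":0,"grip":0},{"travel":[-1.5,-2.6,0],"roll":0,"grip":0},{"travel":[-1.5,-2.6,0],"roll":0,"grip":0},{"travel":[-1.5,-2.6,0],"roll":0,"grip":0},{"travel":[-1.5,-2.6,0],"roll":0,"grip":0},{"travel":[-1.5,-2.6,0],"roll":0,"grip":0},{"travel":[-1.5,-2.6,0],"roll":0,"grip":0},{"travel":[-1.5,-2.6,0],"roll":0,"grip":0},{"travel":[-1.5,-2.6,0],"roll":0,"grip":0},{"travel":[-1.5,-2.6,0],"roll":0,"grip":0},{"travel":[-1.5,-2.6,0],"roll":0,"grip":0},{"travel":[-1.5,-2.6,0],"roll":0,"grip":0},{"travel":[-0.5,0,0],"roll":0,"grip":0},{"travel":[0,0,0],"roll":0,"grip":0},{"travel":[0,0,0],"roll":0,"grip":0}]'; python3 go.py .4887 .2609 .095 102.97
python3 - <<'E'
from h import *
o=get_obs();save('w1','wrist')
E
```

```text
clock: 2.1
ee_pos: [0.4859, 0.262, 0.1957]
tool_rot: [-0.001, -0.113, 0.994, 0.0]
contact_force: [-0.7, -0.5, 0.5]
gripper_width: 1.003
t 2.1 tcp [0.4859 0.262  0.1957] yawY 102.99 tilt [ 0.001  0.    -1.   ] F [-0.7 -0.5  0.5] w 1.003 j [ 0.34  0.16  1.6   0.    1.39 -1.46]
roll 0.0 after [-0.26 -0.18 10.07] now [-0.26 -0.18 10.07]
```

View pics/w1.png

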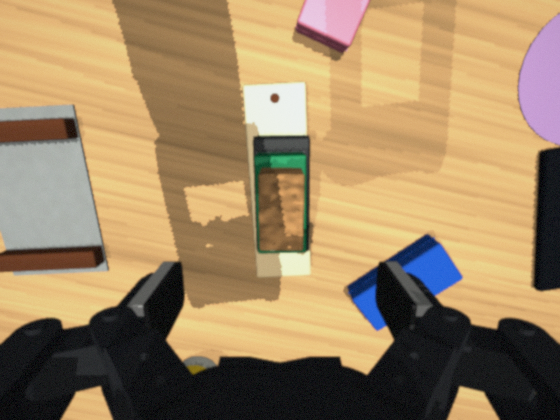

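The wrist view confirms the choice: cork top at (282,210), green under it, black at (282,145), and the board with its hole at (275,98). I'll cross-check the positions from this view.

```bash
cat > meas.py <<'E'
from h import *
def levels(png,K,T,lv,box):
    z=np.load(f'pics/{png}.npz'); P=cloud(K,T,z['d']); a,b,c,e=box; Q=P[b:e,a:c].reshape(-1,3); Q=Q[z['d'][b:e,a:c].ravel()>0]
    for n,(lo,hi) in lv.items():
        w=Q[(Q[:,2]>lo)&(Q[:,2]<hi)]
        if len(w)<30: print(n,'none');continue
        r=cv2.minAreaRect((w[:,:2]*1000).astype(np.float32)); print(n,len(w),np.round(r[0],1),np.round(r[1],1),round(r[2],2),'z',np.median(w[:,2]).round(4))
E
python3 - <<'E'
from meas import *
K,T=cam('wrist'); levels('w1',K,T,dict(cork=(.118,.14),green=(.085,.1),black=(.05,.065),board=(.013,.03)),(235,70,325,270))
E
```

```text
cork 3544 [488.2 264.5] [64.  36.1] 12.86 z 0.1277
green 1256 [491.9 264.9] [91.9 45.2] 14.37 z 0.0916
black 1333 [491.  266.4] [118.2  56.1] 13.93 z 0.0555
board 4744 [486.2 262. ] [211.9  66.1] 16.04 z 0.0197
```

```bash
python3 -m pendant '[{"travel":[-0.3,-0.2,2],"roll":0,"grip":0.1},{"travel":[0,0,2.5],"roll":0,"grip":0.2},{"travel":[0,0,2],"roll":0,"grip":0.2},{"travel":[0,0,1.5],"roll":0,"grip":0.2},{"travel":[0,0,1],"roll":0,"grip":0.2},{"travel":[0,0,0.7],"roll":0,"grip":0.2},{"travel":[0,0,0],"roll":0,"grip":0.2},{"travel":[0,0,0],"roll":0,"grip":0.2}]' 30; python3 go.py .4887 .2609 .095 102.97
```

```text
clock: 2.95
ee_pos: [0.4907, 0.2606, 0.0999]
tool_rot: [0.001, -0.113, 0.994, 0.0]
contact_force: [0.7, 0.4, 0.2]
gripper_width: 0.799
t 2.95 tcp [0.4907 0.2606 0.0999] yawY 102.97 tilt [-0.001  0.    -1.   ] F [0.7 0.4 0.2] w 0.799 j [ 0.33  0.26  1.68  0.    1.19 -1.46]
roll -0.0 after [0.19 0.08 0.49] now [0.19 0.08 0.49]
```

```bash
python3 -m pendant '[{"travel":[0.1,0.2,0.5],"roll":0,"grip":0.2},{"travel":[0,0,0],"roll":0,"grip":0.35},{"travel":[0,0,0],"roll":0,"grip":0.5},{"travel":[0,0,0],"roll":0,"grip":0.65},{"travel":[0,0,0],"roll":0,"grip":0.8},{"travel":[0,0,0],"roll":0,"grip":0.8},{"travel":[0,0,0],"roll":0,"grip":0.8},{"travel":[0,0,0],"roll":0,"grip":0.8}]' 30; python3 go.py .4887 .2609 .095 102.97
python3 - <<'E'
from h import *
save('w2','wrist')
E
```

```text
clock: 3.75
ee_pos: [0.4887, 0.262, 0.0942]
tool_rot: [0.0, -0.113, 0.994, -0.0]
contact_force: [-0.9, -0.2, 0.3]
gripper_width: 0.201
t 3.75 tcp [0.4887 0.262  0.0942] yawY 102.96 tilt [-0. -0. -1.] F [-0.9 -0.2  0.3] w 0.201 j [ 0.34  0.27  1.69 -0.    1.18 -1.46]
roll -0.0 after [ 0.02 -0.11 -0.08] now [ 0.02 -0.11 -0.08]
```

View pics/w2.png

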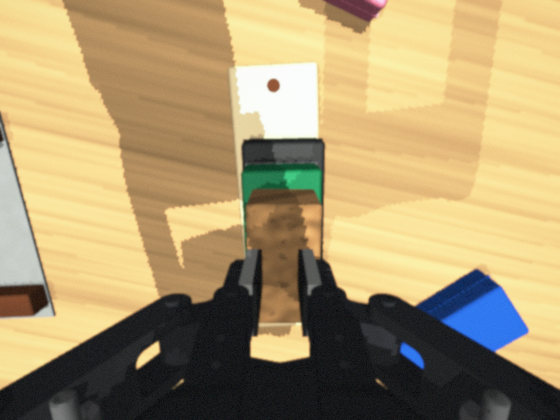

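The fingers look narrower (262–300 px) than the cork (247–321 px), and the reported width of 0.20 doesn't fit a 36 mm grip. I'll check the depth.

Run:
```python
from meas import *
K,T=cam('wrist'); z=np.load('pics/w2.npz'); P=cloud(K,T,z['d'])
np.set_printoptions(linewidth=200,suppress=True)
for r in (215,240,260,290,320):
    print(r,[(u,*(P[r,u]*1000).round().astype(int)) for u in (235,243,252,257,262,280,300,306,312,320)])
levels('w2',K,T,dict(cork=(.118,.14)),(245,185,325,245))
```

```text
215 [(235, np.int64(510), np.int64(227), np.int64(-1)), (243, np.int64(479), np.int64(238), np.int64(91)), (252, np.int64(466), np.int64(244), np.int64(128)), (257, np.int64(466), np.int64(247), np.int64(127)), (262, np.int64(465), np.int64(249), np.int64(127)), (280, np.int64(463), np.int64(257), np.int64(127)), (300, np.int64(461), np.int64(266), np.int64(128)), (306, np.int64(460), np.int64(269), np.int64(128)), (312, np.int64(460), np.int64(272), np.int64(127)), (320, np.int64(459), np.int64(275), np.int64(128))]
240 [(235, np.int64(532), np.int64(232), np.int64(-1)), (243, np.int64(523), np.int64(239), np.int64(18)), (252, np.int64(478), np.int64(247), np.int64(128)), (257, np.int64(477), np.int64(249), np.int64(128)), (262, np.int64(477), np.int64(251), np.int64(129)), (280, np.int64(475), np.int64(260), np.int64(128)), (300, np.int64(473), np.int64(269), np.int64(128)), (306, np.int64(472), np.int64(272), np.int64(129)), (312, np.int64(472), np.int64(275), np.int64(128)), (320, np.int64(471), np.int64(279), np.int64(127))]
260 [(235, np.int64(486), np.int64(241), np.int64(137)
[... 871 characters left out ...]
70), np.int64(166)), (312, np.int64(474), np.int64(271), np.int64(172)), (320, np.int64(473), np.int64(273), np.int64(173))]
320 [(235, np.int64(474), np.int64(247), np.int64(197)), (243, np.int64(474), np.int64(249), np.int64(196)), (252, np.int64(493), np.int64(253), np.int64(168)), (257, np.int64(495), np.int64(255), np.int64(165)), (262, np.int64(520), np.int64(261), np.int64(127)), (280, np.int64(518), np.int64(270), np.int64(127)), (300, np.int64(516), np.int64(280), np.int64(127)), (306, np.int64(490), np.int64(273), np.int64(166)), (312, np.int64(475), np.int64(269), np.int64(189)), (320, np.int64(469), np.int64(269), np.int64(197))]
cork 3424 [467.4 259.6] [20.9 36.1] 13.01 z 0.1275
```

Run:
```python
from meas import *
o=get_obs(); K,T=cam('wrist',o); z=np.load('pics/w2.npz'); P=cloud(K,T,z['d']); print(K.round(1).tolist())
Q=P[235:330,200:350].reshape(-1,3)-o['ee_pos']; Q=Q@np.c_[[np.cos(np.radians(192.97)),np.sin(np.radians(192.97)),0],[np.cos(np.radians(102.97)),np.sin(np.radians(102.97)),0],[0,0,-1]]
F=Q[(abs(Q[:,1])<.04)&(abs(Q[:,0])<.013)&(Q[:,2]<-.036)]
i=np.argsort(-F[:,2])[:15]; print((F[i]*1000).round().tolist())
z1=np.load('pics/w1.npz')['d']; 
r=camera_params('wrist')['tool_from_camera']; r=np.array(r)
# w1: open fingers, tool coords
v,u=np.mgrid[250:330,130:440]; c=np.dstack([u,v,np.ones_like(u)])@np.linalg.inv(K).T*z1[250:330,130:440,None]@r[:3,:3].T+r[:3,3]
c=c.reshape(-1,3); F=c[(abs(c[:,1])<.06)&(c[:,2]<.02)]; i=np.argsort(-F[:,2])[:8]; print((F[i]*1000).round().tolist())
p,d=save('s2','scene'); Ks,Ts=cam('scene'); pc=np.linalg.inv(Ts)@np.r_[.488,.262,.11,1]; uv=Ks@pc[:3]; uv=(uv[:2]/uv[2]).astype(int); print(uv)
cv2.imwrite('pics/s2c.png',cv2.resize(p[uv[1]-75:uv[1]+45,uv[0]-80:uv[0]+80,::-1],None,fx=5,fy=5,interpolation=cv2.INTER_CUBIC))
```

```text
[[323.2, 0.0, 279.5], [0.0, 323.2, 209.6], [0.0, 0.0, 1.0]]
[[-8.0, -8.0, -36.0], [-5.0, -8.0, -36.0], [10.0, 9.0, -38.0], [10.0, 9.0, -38.0], [11.0, -14.0, -38.0], [11.0, 9.0, -38.0], [10.0, -8.0, -38.0], [11.0, 10.0, -38.0], [11.0, -11.0, -39.0], [11.0, 12.0, -39.0], [11.0, -9.0, -39.0], [6.0, -8.0, -39.0], [9.0, 9.0, -39.0], [11.0, -8.0, -39.0], [11.0, 14.0, -39.0]]
[[-1.0, 44.0, -47.0], [0.0, -42.0, -47.0], [5.0, -42.0, -47.0], [4.0, 44.0, -48.0], [-4.0, 44.0, -48.0], [-5.0, 44.0, -48.0], [-6.0, -42.0, -48.0], [6.0, 43.0, -48.0]]
[344 221]
```

View pics/s2c.png

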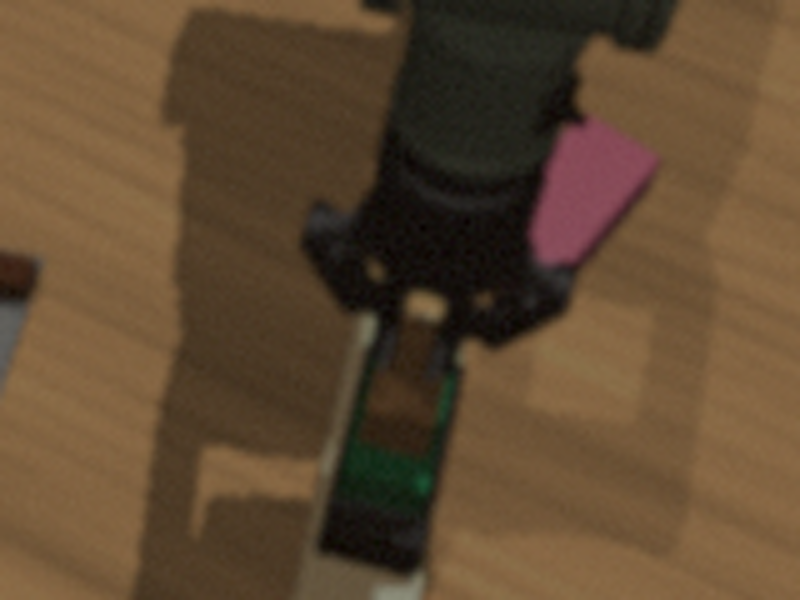

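Finding: the fingertips sit about 38 mm behind the reported TCP (nearly shut), and about 47 mm when open. That is further back than described, so the fingers shut just above the cork without touching it; the force reads about 0. The scene crop agrees. I'll use tip z = TCP z + 40 mm from here on. Reopening and going lower.

```bash
python3 -m pendant '[{"travel":[0,0,-0.5],"roll":0,"grip":0.3},{"travel":[0,0,0],"roll":0,"grip":0.3},{"travel":[0,0,0],"roll":0,"grip":0.3},{"travel":[0,0,0],"roll":0,"grip":0.3},{"travel":[0,0,1],"roll":0,"grip":0.3},{"travel":[0,0,1],"roll":0,"grip":0.3},{"travel":[0,0,1],"roll":0,"grip":0.3},{"travel":[0,0,0.6],"roll":0,"grip":0.3},{"travel":[0,0,0.5],"roll":0,"grip":0.3},{"travel":[0,0,0],"roll":0,"grip":0.3},{"travel":[0,0,0],"roll":0,"grip":0.8},{"travel":[0,0,0],"roll":0,"grip":0.8},{"travel":[0,0,0],"roll":0,"grip":0.8},{"travel":[0,0,0],"roll":0,"grip":0.8},{"travel":[0,0,0],"roll":0,"grip":0.8}]' 30; python3 go.py .4887 .2609 .057 102.97
```

```text
clock: 5.35
ee_pos: [0.4891, 0.2621, 0.0587]
tool_rot: [0.001, -0.113, 0.994, 0.0]
contact_force: [1.0, 0.2, 1.2]
gripper_width: 0.419
t 5.35 tcp [0.4891 0.2621 0.0587] yawY 102.96 tilt [-0.001  0.    -1.   ] F [1.  0.2 1.2] w 0.419 j [ 0.34  0.32  1.71 -0.    1.11 -1.46]
roll -0.0 after [ 0.07 -0.11  0.17] now [ 0.07 -0.11  0.17]
```

Gripped: a width of 0.419 is about 35.6 mm. Now lift, turn and carry to bay S.

```bash
python3 -m pendant '[{"travel":[0,0,-1],"roll":0,"grip":0.8},{"travel":[0,0,-2],"roll":0,"grip":0.8},{"travel":[0,0,-3],"roll":0,"grip":0.8},{"travel":[0,0,-3],"roll":0,"grip":0.8},{"travel":[0,0,-1],"roll":0,"grip":0.8},{"travel":[0,0,0],"roll":0.146,"grip":0.8},{"travel":[0,0,0],"roll":0.146,"grip":0.8},{"travel":[0,0,0],"roll":0.146,"grip":0.8},{"travel":[0,0,0],"roll":0.146,"grip":0.8},{"travel":[0,0,0],"roll":0.146,"grip":0.8},{"travel":[0,0,0],"roll":0.146,"grip":0.8},{"travel":[0,0,0],"roll":0.146,"grip":0.8},{"travel":[0,0,0],"roll":0.146,"grip":0.8},{"travel":[0,0,0],"roll":0.146,"grip":0.8},{"travel":[0,0,0],"roll":0.146,"grip":0.8},{"travel":[0,0,0],"roll":0.146,"grip":0.8},{"travel":[0,0,0],"roll":0.146,"grip":0.8},{"travel":[0,0,0],"roll":0,"grip":0.8}]'; python3 go.py .589 -.267 .06 2.5
```

```text
clock: 7.15
ee_pos: [0.488, 0.2617, 0.1573]
tool_rot: [-0.0, 0.691, 0.723, -0.001]
contact_force: [0.1, -0.1, -0.6]
gripper_width: 0.416
t 7.15 tcp [0.488  0.2617 0.1573] yawY 2.59 tilt [-0.001 -0.002 -1.   ] F [ 0.1 -0.1 -0.6] w 0.416 j [ 0.34  0.2   1.64 -0.    1.31  0.29]
roll 0.002 after [-53.26   7.8    9.75] now [-53.27   7.71   9.75]
```

```bash
python3 -m pendant '[{"travel":[-1.5,0.2,0],"roll":0,"grip":0.8},{"travel":[-3,0.5,0],"roll":0,"grip":0.8},{"travel":[-3,0.5,0],"roll":0,"grip":0.8},{"travel":[-3,0.5,0],"roll":0,"grip":0.8},{"travel":[-3,0.5,0],"roll":0,"grip":0.8},{"travel":[-3,0.5,0],"roll":0,"grip":0.8},{"travel":[-3,0.5,0],"roll":0,"grip":0.8},{"travel":[-3,0.5,0],"roll":0,"grip":0.8},{"travel":[-3,0.5,0],"roll":0,"grip":0.8},{"travel":[-3,0.5,0],"roll":0,"grip":0.8},{"travel":[-3,0.5,0],"roll":0,"grip":0.8},{"travel":[-3,0.5,0],"roll":0,"grip":0.8},{"travel":[-3,0.5,0],"roll":0,"grip":0.8},{"travel":[-3,0.5,0],"roll":0,"grip":0.8},{"travel":[-3,0.5,0],"roll":0,"grip":0.8},{"travel":[-3,0.3,0],"roll":0,"grip":0.8},{"travel":[-3,0.3,0],"roll":0,"grip":0.8},{"travel":[-3,0.2,0],"roll":0,"grip":0.8},{"travel":[-0.7,0,0],"roll":0,"grip":0.8},{"travel":[0,0,0],"roll":0,"grip":0.8}]'; python3 go.py .589 -.267 .02 2.5
python3 - <<'E'
from h import *
save('w3','wrist')
E
```

```text
clock: 9.15
ee_pos: [0.5916, -0.2676, 0.1577]
tool_rot: [-0.0, 0.691, 0.722, -0.0]
contact_force: [-1.1, 0.3, -0.1]
gripper_width: 0.421
t 9.15 tcp [ 0.5916 -0.2676  0.1577] yawY 2.52 tilt [ 0.    -0.001 -1.   ] F [-1.1  0.3 -0.1] w 0.421 j [-0.56  0.39  1.38 -0.    1.37 -0.6 ]
roll 0.0 after [ 0.06 -0.24 13.77] now [ 0.06 -0.24 13.77]
```

View pics/w3.png

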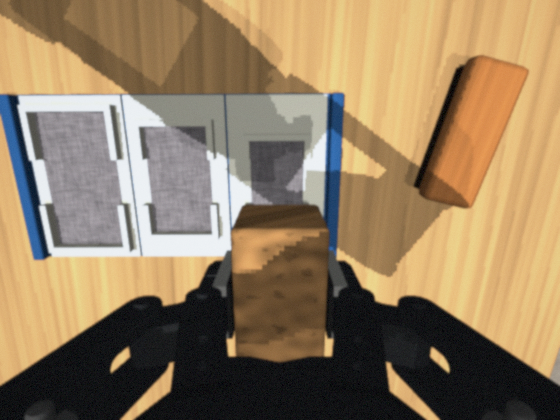

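The wrist view shows the cork held straight between the fingers. Bays: S felt at (277,172) directly ahead, M (178,178), L (82,180), tray outline (20–340, 95–258). I'll refine the tray pose from this view.

Run:
```python
from meas import *
K,T=cam('wrist'); z=np.load('pics/w3.npz'); P=cloud(K,T,z['d']); p=z['p'].astype(int); Z=P[...,2]
b=np.zeros(Z.shape,bool); b[85:262,0:350]=1; b[205:,205:]=0
levels('w3',K,T,dict(tray=(.0045,.03)),(0,85,230,262))
blue=b&(p[...,2]>p[...,0]+50)
for n,m in dict(Lend=blue&(np.arange(560)<80),Send=blue&(np.arange(560)>300)).items():
    w=P[m]; r=cv2.minAreaRect((w[:,:2]*1000).astype(np.float32)); print(n,len(w),np.round(r[0],1),np.round(r[1],1),r[2],np.median(w[:,2]))
# walls: z>.012 white
m=b&(Z>.0125)&(Z<.022)&~blue
n,l,s,c=cv2.connectedComponentsWithStats(m.astype(np.uint8))
for i in range(1,n):
    if s[i,4]>20:
        w=P[l==i]; r=cv2.minAreaRect((w[:,:2]*1000).astype(np.float32)); print(s[i,:4],s[i,4],np.round(r[0],1),np.round(r[1],1),round(r[2],1),np.median(w[:,2]).round(4))
# cork in hand
levels('w3',K,T,dict(corktop=(.215,.24)),(225,205,335,360))
```

```text
tray 33818 [ 432.5 -266.7] [218.7 169.5] 2.43 z 0.0065
Lend 1851 [ 452.5 -275.2] [166.3 266.2] 87.94263458251953 0.014953397881850128
Send 1432 [ 641.8 -223.1] [ 61.2 101.8] 32.7685432434082 0.014510537286087505
[332  93  12  61] 83 [ 647.8 -198. ] [10.1 57. ] 14.2 0.0142
[ 18 105 101  56] 1531 [ 385.4 -219.9] [88.2 51.7] 2.7 0.0169
[131 120  83  40] 1012 [ 485.7 -221.5] [76.6 37. ] 2.6 0.0169
[  4 129  30 128] 128 [ 326.1 -285. ] [  3.3 132.3] 3.1 0.0149
[242 134  69  26] 727 [ 585.8 -223.4] [66.  23.9] 2.8 0.0167
[338 165   3  40] 48 [ 650.8 -258.5] [ 1.7 39.7] 2.7 0.0143
[ 39 204  93  49] 1266 [ 390.5 -317.3] [87.3 52.5] 3.0 0.0168
[142 204  63  36] 603 [ 482.5 -305.8] [62.6 37.4] 1.5 0.0169
corktop 14104 [ 591.2 -262.3] [44.2 56.8] 2.51 z 0.2267
```

Wrist and top views disagree by about 7 mm in y on the tray. The scene camera can give a third opinion from data already saved.

Run:
```python
from meas import *
def uv(K,T,X): c=np.linalg.inv(T)@np.r_[X,1]; c=K@c[:3]; return c[:2]/c[2]
for n in('top','scene'):
    K,T=cam(n); z=np.load(f'pics/{n}0.npz'); P=cloud(K,T,z['d']); p=z['p'].astype(int); Z=P[...,2]
    near=lambda c,r:(np.hypot(P[...,0]-c[0],P[...,1]-c[1])<r)
    w=P[near((.489,.263),.06)&(Z>.118)]; r=cv2.minAreaRect((w[:,:2]*1000).astype(np.float32)); print(n,'cork',np.round(r[0],1),np.round(r[1],1),round(r[2],1),np.median(w[:,2]))
    m=near((.489,-.268),.24)&(Z>.009)&(Z<.03)&(p[...,2]>p[...,0]+50)
    w=P[m]; r=cv2.minAreaRect((w[:,:2]*1000).astype(np.float32)); print(n,'blue ends',len(w),np.round(r[0],1),np.round(r[1],1),round(r[2],1),np.median(w[:,2]))
    for s,c in dict(S=(.589,-.264),M=(.489,-.268),L=(.389,-.272)).items():
        w=P[near(c,.09)&(abs(P[...,0]-c[0])<.048)&(Z>.0105)&(Z<.022)&(p[...,2]<p[...,0]+40)]; r=cv2.minAreaRect((w[:,:2]*1000).astype(np.float32)); print(n,s,len(w),np.round(r[0],1),np.round(r[1],1),round(r[2],1),np.median(w[:,2]).round(4))
    print(n,'bench',np.median(Z[near((.49,-.1),.05)]),np.median(Z[near((.489,-.4),.03)]))
# cork front end in wrist
K,T=cam('wrist'); z=np.load('pics/w3.npz'); P=cloud(K,T,z['d']); print('cork column', [(r,*(P[r,280]*1000).round(1)) for r in (206,212,218,224,228,235,300,340,350,356,360)])
```

```text
top cork [488.9 262.2] [64.1 37. ] 13.1 0.12776771058360464
top blue ends 675 [ 488.  -266.7] [326.8 168.5] 2.7 0.015600306660870533
top S 316 [ 588.6 -257.5] [146.7  88.4] 85.6 0.0167
top M 405 [ 483.1 -268.2] [ 87.5 145.7] 3.6 0.017
top L 548 [ 387.5 -267.1] [ 86.2 161.1] 2.7 0.0171
top bench 0.0008784983419106718 0.0006934625296013408
scene cork [488.5 264.9] [65.5 35.8] 12.5 0.12894502114669049
scene blue ends 0 [0. 0.] [0. 0.] 0.0 nan
scene S 254 [ 591.4 -254.7] [158.3  90.7] 90.0 0.0157
scene M 320 [ 489.  -261.9] [165.1  90.7] 88.3 0.0155
scene L 332 [ 388.2 -265.3] [ 92.3 160. ] 2.1 0.0162
scene bench 0.001996849382097432 0.0011880068180659675
  return _methods._mean(a, axis=axis, dtype=dtype,
  ret = ret.dtype.type(ret / rcount)
```

My felt mask was biased by wall shadowing. The blue ends seen from above put the tray centre at (488, −266.7), and the wrist gives (487.8, −264). I'll use M=(488,−265.5), S=(588,−261), L=(388,−270), yaw 2.7°.

```bash
python3 -m pendant '[{"travel":[0.3,-0.2,1],"roll":0,"grip":0.8},{"travel":[0.3,-0.1,2],"roll":0,"grip":0.8},{"travel":[0,0,3],"roll":0,"grip":0.8},{"travel":[0,0,3],"roll":0,"grip":0.8},{"travel":[0,0,2],"roll":0,"grip":0.8},{"travel":[0,0,1.5],"roll":0,"grip":0.8},{"travel":[0,0,1.5],"roll":0,"grip":0.8},{"travel":[0,0,1],"roll":0,"grip":0.8},{"travel":[0,0,0],"roll":0,"grip":0.8},{"travel":[0,0,0],"roll":0,"grip":0.8}]'; python3 go.py .588 -.262 -.027 2.7
python3 - <<'E'
from h import *
save('w4','wrist')
E
```

```text
clock: 10.2
ee_pos: [0.5898, -0.2602, 0.0087]
tool_rot: [0.001, 0.691, 0.723, 0.0]
contact_force: [-0.2, 0.4, -0.8]
gripper_width: 0.414
t 10.2 tcp [ 0.5898 -0.2602  0.0087] yawY 2.59 tilt [-0.001  0.001 -1.   ] F [-0.2  0.4 -0.8] w 0.414 j [-0.55  0.55  1.5  -0.    1.1  -0.59]
roll -0.002 after [-0.17 -0.19  3.57] now [-0.17 -0.19  3.57]
```

View pics/w4.png

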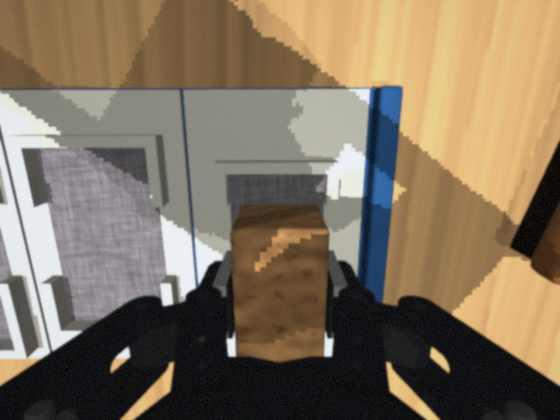

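The cork lines up with felt S: front felt cols 227–326, cork 234–325. Descending slowly.

```bash
python3 -m pendant '[{"travel":[-0.1,-0.1,1],"roll":0,"grip":0.8},{"travel":[0,0,1],"roll":0,"grip":0.8},{"travel":[0,0,0.6],"roll":0,"grip":0.8},{"travel":[0,0,0.4],"roll":0,"grip":0.8},{"travel":[0,0,0.3],"roll":0,"grip":0.8},{"travel":[0,0,0.2],"roll":0,"grip":0.8},{"travel":[0,0,0],"roll":0,"grip":0.8},{"travel":[0,0,0],"roll":0,"grip":0.8}]'; python3 go.py .588 -.262 -.027 2.7
```

```text
clock: 11.05
ee_pos: [0.5886, -0.2612, -0.0266]
tool_rot: [0.0, 0.691, 0.723, 0.0]
contact_force: [-0.0, -0.1, -0.7]
gripper_width: 0.416
t 11.05 tcp [ 0.5886 -0.2612 -0.0266] yawY 2.58 tilt [-0.  0. -1.] F [-0.  -0.1 -0.7] w 0.416 j [-0.55  0.6   1.51  0.    1.04 -0.6 ]
roll -0.002 after [-0.08 -0.06  0.04] now [-0.08 -0.06  0.04]
```

```bash
python3 -m pendant '[{"travel":[0,0,0.1],"roll":0,"grip":0.8},{"travel":[0,0,0],"roll":0,"grip":0.8}]';python3 -m pendant '[{"travel":[0,0,0],"roll":0,"grip":0.5},{"travel":[0,0,0],"roll":0,"grip":0.4},{"travel":[0,0,0],"roll":0,"grip":0.35},{"travel":[0,0,0],"roll":0,"grip":0.35},{"travel":[0,0,-0.5],"roll":0,"grip":0.35},{"travel":[0,0,-1],"roll":0,"grip":0.35},{"travel":[0,0,-2],"roll":0,"grip":0.35},{"travel":[0,0,-3],"roll":0,"grip":0.35},{"travel":[0,0,-4],"roll":0,"grip":0.2},{"travel":[0,0,-4],"roll":0,"grip":0},{"travel":[0,0,-3],"roll":0,"grip":0},{"travel":[0,0,0],"roll":0,"grip":0},{"travel":[0,0,0],"roll":0,"grip":0}]'; python3 go.py .4905 .264 .16 104.2
python3 - <<'E'
from meas import *
K,T=cam('wrist'); save('w5','wrist'); levels('w5',K,T,dict(cork=(.034,.06)),(180,90,380,300))
E
```

```text
clock: 11.25
ee_pos: [0.5888, -0.2613, -0.0273]
tool_rot: [0.001, 0.691, 0.723, 0.0]
contact_force: [0.4, 0.3, 0.7]
gripper_width: 0.42
clock: 12.55
ee_pos: [0.5891, -0.2615, 0.1492]
tool_rot: [0.002, 0.691, 0.723, 0.0]
contact_force: [0.3, 0.0, -0.5]
gripper_width: 0.998
t 12.55 tcp [ 0.5891 -0.2615  0.1492] yawY 2.58 tilt [-0.002  0.003 -1.   ] F [ 0.3  0.  -0.5] w 0.998 j [-0.55  0.39  1.41 -0.    1.34 -0.6 ]
roll -1.774 after [-3.34 53.36 -1.2 ] now [52.93 -7.48 -1.2 ]
cork 2729 [ 588.2 -261.4] [36.  64.4] 2.69 z 0.0417
```

View pics/w5.png

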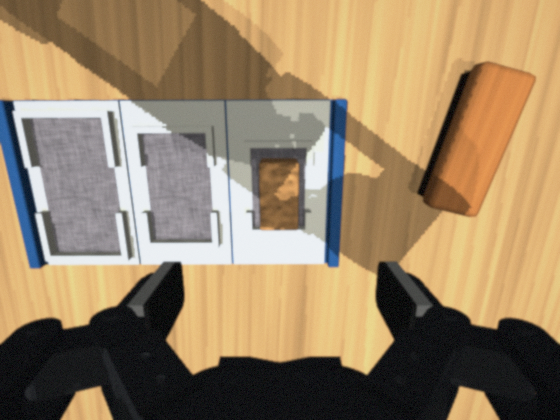

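Cork is seated in bay S at (279,190): top z 0.0417, centre (588.2, −261.4). Back to the green block.

```bash
python3 -m pendant '[{"travel":[1.5,0,0],"roll":0,"grip":0},{"travel":[3,-0.5,0],"roll":0,"grip":0},{"travel":[3,-0.5,0],"roll":0,"grip":0},{"travel":[3,-0.5,0],"roll":0,"grip":0},{"travel":[3,-0.5,0],"roll":0,"grip":0},{"travel":[3,-0.5,0],"roll":0,"grip":0},{"travel":[3,-0.5,0],"roll":0,"grip":0},{"travel":[3,-0.5,0],"roll":0,"grip":0},{"travel":[3,-0.5,0],"roll":0,"grip":0},{"travel":[3,-0.5,0],"roll":0,"grip":0},{"travel":[3,-0.5,0],"roll":0,"grip":0},{"travel":[3,-0.5,0],"roll":0,"grip":0},{"travel":[3,-0.5,0],"roll":0,"grip":0},{"travel":[3,-0.5,0],"roll":0,"grip":0},{"travel":[3,-0.5,0],"roll":0,"grip":0},{"travel":[3,-0.3,0],"roll":0,"grip":0},{"travel":[3,-0.2,0],"roll":0,"grip":0},{"travel":[3,0,0],"roll":0,"grip":0},{"travel":[0.4,0,0],"roll":0,"grip":0}]'
python3 -m pendant '[{"travel":[0,0,0],"roll":-0.148,"grip":0},{"travel":[0,0,0],"roll":-0.148,"grip":0},{"travel":[0,0,0],"roll":-0.148,"grip":0},{"travel":[0,0,0],"roll":-0.148,"grip":0},{"travel":[0,0,0],"roll":-0.148,"grip":0},{"travel":[0,0,0],"roll":-0.148,"grip":0},{"travel":[0,0,0],"roll":-0.148,"grip":0},{"travel":[0,0,0],"roll":-0.148,"grip":0},{"travel":[0,0,0],"roll":-0.148,"grip":0},{"travel":[0,0,0],"roll":-0.148,"grip":0},{"travel":[0,0,0],"roll":-0.148,"grip":0},{"travel":[0,0,0],"roll":-0.148,"grip":0},{"travel":[0,0,0],"roll":0,"grip":0},{"travel":[0,0,0],"roll":0,"grip":0}]'
python3 go.py .492 .2635 .022 104.3
python3 - <<'E'
from meas import *
K,T=cam('wrist'); save('w6','wrist'); levels('w6',K,T,dict(green=(.085,.1),black=(.05,.065),board=(.013,.03)),(225,50,340,300))
E
```

```text
clock: 14.5
ee_pos: [0.4869, 0.2671, 0.1453]
tool_rot: [-0.001, 0.69, 0.724, -0.001]
contact_force: [-0.3, -0.2, 0.6]
gripper_width: 0.998
clock: 15.9
ee_pos: [0.4886, 0.2636, 0.1462]
tool_rot: [-0.001, -0.123, 0.992, -0.0]
contact_force: [-0.7, 0.4, -0.2]
gripper_width: 1.001
t 15.9 tcp [0.4886 0.2636 0.1462] yawY 104.15 tilt [ 0.002 -0.    -1.   ] F [-0.7  0.4 -0.2] w 1.001 j [ 0.34  0.21  1.64 -0.    1.29 -1.48]
roll -0.003 after [-0.36 -0.09 12.42] now [-0.36 -0.09 12.42]
green 7080 [492.1 265.1] [91.9 46.1] 14.3 z 0.0916
black 1662 [491.3 266.3] [118.3  56.1] 13.82 z 0.0554
board 6400 [490.  262.9] [219.4  66.1] 15.95 z 0.0196
```

```bash
python3 -m pendant '[{"travel":[-0.3,0,2],"roll":0,"grip":0.15},{"travel":[0,0,3],"roll":0,"grip":0.2},{"travel":[0,0,3],"roll":0,"grip":0.2},{"travel":[0,0,2],"roll":0,"grip":0.2},{"travel":[0,0,1.4],"roll":0,"grip":0.2},{"travel":[0,0,0.8],"roll":0,"grip":0.2},{"travel":[0,0,0],"roll":0,"grip":0.2},{"travel":[0,0,0],"roll":0,"grip":0.2}]' 30; python3 go.py .492 .264 .022 104.3
```

```text
clock: 16.75
ee_pos: [0.4934, 0.2651, 0.0261]
tool_rot: [0.001, -0.125, 0.992, 0.0]
contact_force: [0.3, 0.4, 0.0]
gripper_width: 0.799
t 16.75 tcp [0.4934 0.2651 0.0261] yawY 104.32 tilt [-0.002  0.    -1.   ] F [0.3 0.4 0. ] w 0.799 j [ 0.34  0.37  1.72 -0.    1.05 -1.48]
roll 0.0 after [ 0.16 -0.07  0.41] now [ 0.16 -0.07  0.41]
```

```bash
python3 -m pendant '[{"travel":[0.1,0,0.4],"roll":0,"grip":0.2},{"travel":[0,0,0],"roll":0,"grip":0.4},{"travel":[0,0,0],"roll":0,"grip":0.7},{"travel":[0,0,0],"roll":0,"grip":0.7},{"travel":[0,0,0],"roll":0,"grip":0.7},{"travel":[0,0,0],"roll":0,"grip":0.7}]' 30; python3 go.py .488 -.2655 .13 2.7
```

```text
clock: 17.35
ee_pos: [0.492, 0.2647, 0.0218]
tool_rot: [0.0, -0.125, 0.992, 0.0]
contact_force: [-0.8, -0.8, 2.1]
gripper_width: 0.536
t 17.35 tcp [0.492  0.2647 0.0218] yawY 104.33 tilt [-0.001  0.    -1.   ] F [-0.8 -0.8  2.1] w 0.536 j [ 0.34  0.38  1.72 -0.    1.04 -1.48]
roll 1.774 after [-52.94  -2.89 -10.84] now [ 13.5  -51.27 -10.84]
```

```bash
python3 -m pendant '[{"travel":[0,0,-1],"roll":0,"grip":0.7},{"travel":[0,0,-2],"roll":0,"grip":0.7},{"travel":[0,0,-3],"roll":0,"grip":0.7},{"travel":[0,0,-3],"roll":0,"grip":0.7},{"travel":[0,0,-1],"roll":0,"grip":0.7},{"travel":[0,0,0],"roll":0.148,"grip":0.7},{"travel":[0,0,0],"roll":0.148,"grip":0.7},{"travel":[0,0,0],"roll":0.148,"grip":0.7},{"travel":[0,0,0],"roll":0.148,"grip":0.7},{"travel":[0,0,0],"roll":0.148,"grip":0.7},{"travel":[0,0,0],"roll":0.148,"grip":0.7},{"travel":[0,0,0],"roll":0.148,"grip":0.7},{"travel":[0,0,0],"roll":0.148,"grip":0.7},{"travel":[0,0,0],"roll":0.148,"grip":0.7},{"travel":[0,0,0],"roll":0.148,"grip":0.7},{"travel":[0,0,0],"roll":0.148,"grip":0.7},{"travel":[0,0,0],"roll":0.148,"grip":0.7}]'
python3 -m pendant '[{"travel":[-1.5,-0.1,0],"roll":0,"grip":0.7},{"travel":[-3,-0.2,0],"roll":0,"grip":0.7},{"travel":[-3,-0.2,0],"roll":0,"grip":0.7},{"travel":[-3,-0.2,0],"roll":0,"grip":0.7},{"travel":[-3,-0.2,0],"roll":0,"grip":0.7},{"travel":[-3,-0.2,0],"roll":0,"grip":0.7},{"travel":[-3,-0.2,0],"roll":0,"grip":0.7},{"travel":[-3,-0.2,0],"roll":0,"grip":0.7},{"travel":[-3,-0.2,0],"roll":0,"grip":0.7},{"travel":[-3,-0.2,0],"roll":0,"grip":0.7},{"travel":[-3,-0.2,0],"roll":0,"grip":0.7},{"travel":[-3,-0.2,0],"roll":0,"grip":0.7},{"travel":[-3,-0.2,0],"roll":0,"grip":0.7},{"travel":[-3,-0.2,0],"roll":0,"grip":0.7},{"travel":[-3,-0.2,0],"roll":0,"grip":0.7},{"travel":[-3,0,0],"roll":0,"grip":0.7},{"travel":[-3,0,0],"roll":0,"grip":0.7},{"travel":[-3,0,0],"roll":0,"grip":0.7},{"travel":[-0.4,0,0],"roll":0,"grip":0.7},{"travel":[0,0,0],"roll":0,"grip":0.7}]'
python3 go.py .488 -.2655 -.028 2.7
python3 - <<'E'
from meas import *
K,T=cam('wrist'); p,d=save('w7','wrist'); P=cloud(K,T,d); print([(r,*(P[r,280]*1000).round(1)) for r in range(150,260,12)])
E
```

```text
clock: 19.05
ee_pos: [0.4905, 0.2642, 0.1198]
tool_rot: [-0.001, 0.693, 0.721, -0.001]
contact_force: [-0.5, 0.5, -1.4]
gripper_width: 0.533
clock: 21.05
ee_pos: [0.4851, -0.266, 0.1205]
tool_rot: [-0.001, 0.691, 0.723, -0.0]
contact_force: [0.6, 0.6, -2.1]
gripper_width: 0.535
t 21.05 tcp [ 0.4851 -0.266   0.1205] yawY 2.57 tilt [ 0.001 -0.001 -1.   ] F [ 0.6  0.6 -2.1] w 0.535 j [-0.66  0.24  1.67 -0.    1.24 -0.7 ]
roll -0.002 after [ 0.02  0.31 14.85] now [ 0.03  0.31 14.85]
[(150, np.float64(482.9), np.float64(-223.8), np.float64(6.3)), (162, np.float64(483.4), np.float64(-234.5), np.float64(5.7)), (174, np.float64(483.9), np.float64(-245.3), np.float64(6.8)), (186, np.float64(482.9), np.float64(-220.8), np.float64(180.6)), (198, np.float64(483.0), np.float64(-222.7), np.float64(191.6)), (210, np.float64(483.2), np.float64(-227.0), np.float64(191.2)), (222, np.float64(483.5), np.float64(-231.7), np.float64(190.0)), (234, np.float64(483.7), np.float64(-235.9), np.float64(190.6)), (246, np.float64(483.9), np.float64(-240.9), np.float64(189.7)), (258, np.float64(484.1), np.float64(-245.4), np.float64(190.1))]
```

```bash
python3 -m pendant '[{"travel":[0.1,0.1,1],"roll":0,"grip":0.7},{"travel":[0,0.2,2],"roll":0,"grip":0.7},{"travel":[0,0,3],"roll":0,"grip":0.7},{"travel":[0,0,2.5],"roll":0,"grip":0.7},{"travel":[0,0,2],"roll":0,"grip":0.7},{"travel":[0,0,1],"roll":0,"grip":0.7},{"travel":[0,0,0],"roll":0,"grip":0.7},{"travel":[0,0,0],"roll":0,"grip":0.7}]'; python3 go.py .488 -.265 -.028 2.7
python3 - <<'E'
from h import *
save('w8','wrist')
E
```

```text
clock: 21.9
ee_pos: [0.4898, -0.2638, 0.0066]
tool_rot: [0.0, 0.691, 0.723, 0.0]
contact_force: [0.5, 0.2, -1.5]
gripper_width: 0.533
t 21.9 tcp [ 0.4898 -0.2638  0.0066] yawY 2.64 tilt [-0.     0.001 -1.   ] F [ 0.5  0.2 -1.5] w 0.533 j [-0.65  0.4   1.73  0.    1.01 -0.7 ]
roll -0.001 after [-0.11 -0.18  3.46] now [-0.11 -0.18  3.46]
```

View pics/w8.png

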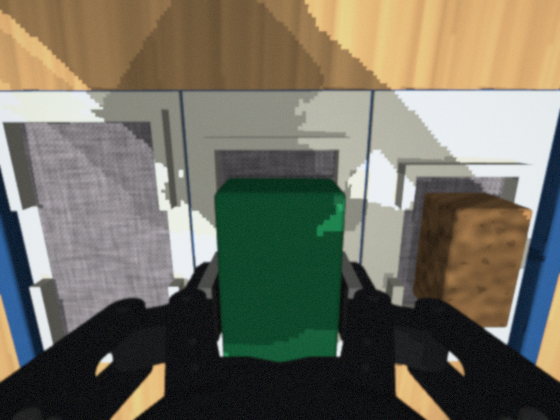

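Green is centred on felt M (block cols 217–343, felt 215–338) and the cork sits well at (470,260). Lowering now.

```bash
python3 -m pendant '[{"travel":[-0.1,-0.1,1],"roll":0,"grip":0.7},{"travel":[0,0,1],"roll":0,"grip":0.7},{"travel":[0,0,0.6],"roll":0,"grip":0.7},{"travel":[0,0,0.4],"roll":0,"grip":0.7},{"travel":[0,0,0.3],"roll":0,"grip":0.7},{"travel":[0,0,0.1],"roll":0,"grip":0.7},{"travel":[0,0,0],"roll":0,"grip":0.7},{"travel":[0,0,0],"roll":0,"grip":0.7}]'; python3 go.py .488 -.265 -.028 2.7
```

```text
clock: 22.75
ee_pos: [0.4887, -0.2654, -0.0276]
tool_rot: [0.0, 0.691, 0.723, 0.0]
contact_force: [-0.2, 0.2, -1.8]
gripper_width: 0.535
t 22.75 tcp [ 0.4887 -0.2654 -0.0276] yawY 2.58 tilt [-0.     0.001 -1.   ] F [-0.2  0.2 -1.8] w 0.535 j [-0.65  0.45  1.74  0.    0.95 -0.7 ]
roll -0.002 after [ 0.04 -0.07  0.04] now [ 0.04 -0.07  0.04]
```

```bash
python3 -m pendant '[{"travel":[0,0,0.1],"roll":0,"grip":0.7},{"travel":[0,0,0],"roll":0,"grip":0.7}]';python3 -m pendant '[{"travel":[0,0,0],"roll":0,"grip":0.4},{"travel":[0,0,0],"roll":0,"grip":0.3},{"travel":[0,0,0],"roll":0,"grip":0.25},{"travel":[0,0,0],"roll":0,"grip":0.25},{"travel":[0,0,-0.5],"roll":0,"grip":0.25},{"travel":[0,0,-1],"roll":0,"grip":0.25},{"travel":[0,0,-2],"roll":0,"grip":0.25},{"travel":[0,0,-3],"roll":0,"grip":0.25},{"travel":[0,0,-4],"roll":0,"grip":0.2},{"travel":[0,0,-4],"roll":0,"grip":0},{"travel":[0,0,-1],"roll":0,"grip":0},{"travel":[0,0,0],"roll":0,"grip":0},{"travel":[0,0,0],"roll":0,"grip":0}]'; python3 go.py .492 .265 .13 103.8
python3 - <<'E'
from meas import *
K,T=cam('wrist'); save('w9','wrist'); levels('w9',K,T,dict(green=(.034,.06)),(200,80,355,260));levels('w9',K,T,dict(cork=(.034,.06)),(360,80,540,350))
E
```

```text
clock: 22.95
ee_pos: [0.4888, -0.2655, -0.0282]
tool_rot: [0.001, 0.691, 0.723, 0.0]
contact_force: [0.9, 0.2, 0.5]
gripper_width: 0.533
clock: 24.25
ee_pos: [0.4877, -0.2646, 0.1255]
tool_rot: [-0.001, 0.691, 0.723, -0.0]
contact_force: [-0.5, 0.3, -0.2]
gripper_width: 1.0
t 24.25 tcp [ 0.4877 -0.2646  0.1255] yawY 2.58 tilt [ 0.001 -0.001 -1.   ] F [-0.5  0.3 -0.2] w 1.0 j [-0.65  0.23  1.66 -0.    1.25 -0.7 ]
roll -1.767 after [-13.05  51.33  -0.41] now [52.89  2.81 -0.41]
green 5809 [ 488.3 -265.9] [46.1 91.9] 2.58 z 0.0417
cork 3338 [ 587.8 -261.3] [36.3 64.3] 2.73 z 0.0416
```

Green is seated: top z 0.0417, centre (488.3, −265.9). Next, the black block.

```bash
python3 -m pendant '[{"travel":[1.5,0.1,0],"roll":0,"grip":0},{"travel":[3,0.2,0],"roll":0,"grip":0},{"travel":[3,0.2,0],"roll":0,"grip":0},{"travel":[3,0.2,0],"roll":0,"grip":0},{"travel":[3,0.2,0],"roll":0,"grip":0},{"travel":[3,0.2,0],"roll":0,"grip":0},{"travel":[3,0.2,0],"roll":0,"grip":0},{"travel":[3,0.2,0],"roll":0,"grip":0},{"travel":[3,0.2,0],"roll":0,"grip":0},{"travel":[3,0.2,0],"roll":0,"grip":0},{"travel":[3,0.2,0],"roll":0,"grip":0},{"travel":[3,0.2,0],"roll":0,"grip":0},{"travel":[3,0.2,0],"roll":0,"grip":0},{"travel":[3,0.2,0],"roll":0,"grip":0},{"travel":[3,0.1,0],"roll":0,"grip":0},{"travel":[3,0,0],"roll":0,"grip":0},{"travel":[3,0,0],"roll":0,"grip":0},{"travel":[3,0,0],"roll":0,"grip":0},{"travel":[0.4,0,0],"roll":0,"grip":0}]'
python3 -m pendant '[{"travel":[0,0,0],"roll":-0.147,"grip":0},{"travel":[0,0,0],"roll":-0.147,"grip":0},{"travel":[0,0,0],"roll":-0.147,"grip":0},{"travel":[0,0,0],"roll":-0.147,"grip":0},{"travel":[0,0,0],"roll":-0.147,"grip":0},{"travel":[0,0,0],"roll":-0.147,"grip":0},{"travel":[0,0,0],"roll":-0.147,"grip":0},{"travel":[0,0,0],"roll":-0.147,"grip":0},{"travel":[0,0,0],"roll":-0.147,"grip":0},{"travel":[0,0,0],"roll":-0.147,"grip":0},{"travel":[0,0,0],"roll":-0.147,"grip":0},{"travel":[0,0,0],"roll":-0.147,"grip":0},{"travel":[0,0,0],"roll":0,"grip":0},{"travel":[0,0,0],"roll":0,"grip":0}]'
python3 - <<'E'
from meas import *
K,T=cam('wrist'); save('w10','wrist'); levels('w10',K,T,dict(black=(.05,.065),board=(.013,.03)),(215,40,345,300))
E
python3 go.py .492 .265 -.016 103.8
```

```text
clock: 26.2
ee_pos: [0.49, 0.2677, 0.1244]
tool_rot: [-0.001, 0.69, 0.724, -0.001]
contact_force: [0.1, -0.4, -0.6]
gripper_width: 1.003
clock: 27.6
ee_pos: [0.4915, 0.2642, 0.1252]
tool_rot: [-0.001, -0.117, 0.993, -0.0]
contact_force: [-0.0, 0.2, -0.5]
gripper_width: 0.995
black 10048 [491.7 266.4] [119.1  56.2] 13.86 z 0.0556
board 7287 [488.3 262.3] [215.7  66.1] 15.87 z 0.0196
t 27.65 tcp [0.4917 0.2642 0.1254] yawY 103.49 tilt [ 0.002 -0.    -1.   ] F [-0.3 -0.   0.4] w 1.002 j [ 0.34  0.24  1.65 -0.    1.25 -1.47]
roll -0.005 after [-0.07  0.07 14.14] now [-0.07  0.07 14.14]
```

```bash
python3 -m pendant '[{"travel":[-0.1,0.1,2],"roll":-0.005,"grip":0.1},{"travel":[0,0,3],"roll":0,"grip":0.1},{"travel":[0,0,3],"roll":0,"grip":0.1},{"travel":[0,0,2.5],"roll":0,"grip":0.1},{"travel":[0,0,2],"roll":0,"grip":0.1},{"travel":[0,0,0.9],"roll":0,"grip":0.1},{"travel":[0,0,0.4],"roll":0,"grip":0.1},{"travel":[0,0,0],"roll":0,"grip":0.1},{"travel":[0,0,0],"roll":0,"grip":0.1}]' 40; python3 go.py .492 .2655 -.016 103.8
```

```text
clock: 28.55
ee_pos: [0.4944, 0.2662, -0.0106]
tool_rot: [0.001, -0.121, 0.993, 0.0]
contact_force: [0.8, -0.5, 0.1]
gripper_width: 0.898
t 28.55 tcp [ 0.4944  0.2662 -0.0106] yawY 103.91 tilt [-0.002  0.    -1.   ] F [ 0.8 -0.5  0.1] w 0.898 j [ 0.34  0.43  1.73  0.    0.98 -1.47]
roll 0.002 after [ 0.25 -0.01  0.53] now [ 0.25 -0.01  0.53]
```

```bash
python3 -m pendant '[{"travel":[0.2,0,0.5],"roll":0,"grip":0.1},{"travel":[0,0,0],"roll":0,"grip":0.3},{"travel":[0,0,0],"roll":0,"grip":0.6},{"travel":[0,0,0],"roll":0,"grip":0.6},{"travel":[0,0,0],"roll":0,"grip":0.6},{"travel":[0,0,0],"roll":0,"grip":0.6}]' 40; python3 go.py .388 -.270 .09 2.7
```

```text
clock: 29.15
ee_pos: [0.4914, 0.2655, -0.0165]
tool_rot: [0.0, -0.121, 0.993, 0.0]
contact_force: [-1.3, 1.0, 2.5]
gripper_width: 0.649
t 29.15 tcp [ 0.4914  0.2655 -0.0165] yawY 103.93 tilt [-0.  0. -1.] F [-1.3  1.   2.5] w 0.649 j [ 0.34  0.44  1.73  0.    0.97 -1.47]
roll 1.767 after [-53.   -12.85 -10.67] now [ 22.93 -49.48 -10.67]
```

```bash
python3 -m pendant '[{"travel":[0,0,-0.5],"roll":0,"grip":0.6},{"travel":[0,0,-1.5],"roll":0,"grip":0.6},{"travel":[0,0,-3],"roll":0,"grip":0.6},{"travel":[0,0,-3],"roll":0,"grip":0.6},{"travel":[0,0,-2],"roll":0,"grip":0.6},{"travel":[0,0,0],"roll":0.147,"grip":0.6},{"travel":[0,0,0],"roll":0.147,"grip":0.6},{"travel":[0,0,0],"roll":0.147,"grip":0.6},{"travel":[0,0,0],"roll":0.147,"grip":0.6},{"travel":[0,0,0],"roll":0.147,"grip":0.6},{"travel":[0,0,0],"roll":0.147,"grip":0.6},{"travel":[0,0,0],"roll":0.147,"grip":0.6},{"travel":[0,0,0],"roll":0.147,"grip":0.6},{"travel":[0,0,0],"roll":0.147,"grip":0.6},{"travel":[0,0,0],"roll":0.147,"grip":0.6},{"travel":[0,0,0],"roll":0.147,"grip":0.6},{"travel":[0,0,0],"roll":0.147,"grip":0.6}]'
python3 -m pendant '[{"travel":[-1.5,-0.3,0],"roll":0,"grip":0.6},{"travel":[-3,-0.7,0],"roll":0,"grip":0.6},{"travel":[-3,-0.7,0],"roll":0,"grip":0.6},{"travel":[-3,-0.7,0],"roll":0,"grip":0.6},{"travel":[-3,-0.7,0],"roll":0,"grip":0.6},{"travel":[-3,-0.7,0],"roll":0,"grip":0.6},{"travel":[-3,-0.7,0],"roll":0,"grip":0.6},{"travel":[-3,-0.7,0],"roll":0,"grip":0.6},{"travel":[-3,-0.7,0],"roll":0,"grip":0.6},{"travel":[-3,-0.7,0],"roll":0,"grip":0.6},{"travel":[-3,-0.7,0],"roll":0,"grip":0.6},{"travel":[-3,-0.7,0],"roll":0,"grip":0.6},{"travel":[-3,-0.7,0],"roll":0,"grip":0.6},{"travel":[-3,-0.7,0],"roll":0,"grip":0.6},{"travel":[-3,-0.7,0],"roll":0,"grip":0.6},{"travel":[-3,-0.7,0],"roll":0,"grip":0.6},{"travel":[-3,-0.7,0],"roll":0,"grip":0.6},{"travel":[-3,-0.7,0],"roll":0,"grip":0.6},{"travel":[-0.5,-0.6,0],"roll":0,"grip":0.6},{"travel":[0,0,0],"roll":0,"grip":0.6}]'
python3 go.py .388 -.270 -.030 2.7
python3 - <<'E'
from meas import *
K,T=cam('wrist'); p,d=save('w11','wrist'); P=cloud(K,T,d); print([(r,*(P[r,280]*1000).round(1)) for r in range(130,260,12)])
E
```

```text
clock: 30.85
ee_pos: [0.4912, 0.2652, 0.0839]
tool_rot: [0.0, 0.691, 0.722, 0.0]
contact_force: [-0.4, 0.2, -2.6]
gripper_width: 0.649
clock: 32.85
ee_pos: [0.3886, -0.2712, 0.0834]
tool_rot: [-0.0, 0.69, 0.724, -0.0]
contact_force: [1.1, 0.2, -2.5]
gripper_width: 0.654
t 32.85 tcp [ 0.3886 -0.2712  0.0834] yawY 2.8 tilt [ 0.    -0.001 -1.   ] F [ 1.1  0.2 -2.5] w 0.654 j [-0.79  0.12  1.89 -0.    1.13 -0.84]
roll 0.002 after [ 0.12 -0.05 11.34] now [ 0.12 -0.05 11.34]
[(130, np.float64(385.4), np.float64(-210.5), np.float64(5.8)), (142, np.float64(385.9), np.float64(-219.4), np.float64(7.0)), (154, np.float64(385.6), np.float64(-213.0), np.float64(154.0)), (166, np.float64(385.8), np.float64(-216.7), np.float64(156.2)), (178, np.float64(386.0), np.float64(-220.8), np.float64(155.1)), (190, np.float64(386.2), np.float64(-224.6), np.float64(156.1)), (202, np.float64(386.4), np.float64(-228.9), np.float64(155.4)), (214, np.float64(386.6), np.float64(-232.9), np.float64(156.2)), (226, np.float64(386.8), np.float64(-237.1), np.float64(156.3)), (238, np.float64(387.1), np.float64(-241.9), np.float64(155.3)), (250, np.float64(387.3), np.float64(-246.4), np.float64(155.2))]
```

```bash
python3 -m pendant '[{"travel":[0.2,0,1],"roll":0,"grip":0.6},{"travel":[0,0,2],"roll":0,"grip":0.6},{"travel":[0,0,2.5],"roll":0,"grip":0.6},{"travel":[0,0,1.5],"roll":0,"grip":0.6},{"travel":[0,0,1],"roll":0,"grip":0.6},{"travel":[0,0,0],"roll":0,"grip":0.6},{"travel":[0,0,0],"roll":0,"grip":0.6}]'; python3 go.py .388 -.269 -.030 2.7
python3 - <<'E'
from h import *
save('w12','wrist')
E
```

```text
clock: 33.6
ee_pos: [0.3902, -0.2681, 0.0033]
tool_rot: [0.0, 0.689, 0.725, 0.0]
contact_force: [0.2, -0.1, -2.3]
gripper_width: 0.653
t 33.6 tcp [ 0.3902 -0.2681  0.0033] yawY 2.93 tilt [-0.  0. -1.] F [ 0.2 -0.1 -2.3] w 0.653 j [-0.79  0.26  1.94  0.    0.95 -0.84]
roll 0.004 after [-0.08 -0.23  3.33] now [-0.08 -0.23  3.33]
```

View pics/w12.png

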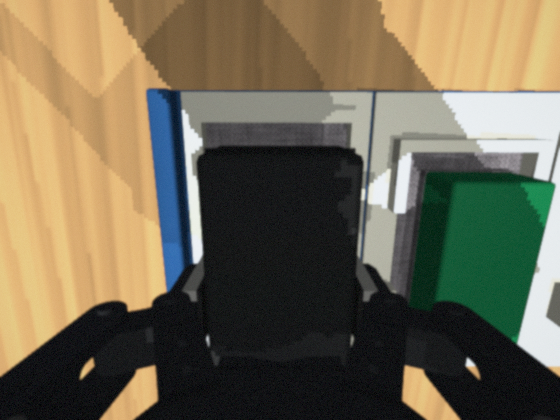

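Black block cols 199–363 against felt 202–350: it needs about 2 mm toward −tool y, as computed. Lowering with that correction.

```bash
python3 -m pendant '[{"travel":[-0.1,-0.2,1],"roll":0.004,"grip":0.6},{"travel":[0,0,1],"roll":0,"grip":0.6},{"travel":[0,0,0.6],"roll":0,"grip":0.6},{"travel":[0,0,0.4],"roll":0,"grip":0.6},{"travel":[0,0,0.2],"roll":0,"grip":0.6},{"travel":[0,0,0],"roll":0,"grip":0.6},{"travel":[0,0,0],"roll":0,"grip":0.6}]'; python3 go.py .388 -.269 -.030 2.7
```

```text
clock: 34.35
ee_pos: [0.3881, -0.2697, -0.0287]
tool_rot: [0.0, 0.691, 0.723, -0.0]
contact_force: [0.7, -0.3, -1.8]
gripper_width: 0.65
t 34.35 tcp [ 0.3881 -0.2697 -0.0287] yawY 2.64 tilt [-0.  0. -1.] F [ 0.7 -0.3 -1.8] w 0.65 j [-0.79  0.32  1.95 -0.    0.87 -0.84]
roll -0.001 after [ 0.07 -0.    0.13] now [ 0.07 -0.    0.13]
```

```bash
python3 -m pendant '[{"travel":[0,0,0.1],"roll":0,"grip":0.6},{"travel":[0,0,0.1],"roll":0,"grip":0.6},{"travel":[0,0,0],"roll":0,"grip":0.6}]';python3 -m pendant '[{"travel":[0,0,0],"roll":0,"grip":0.35},{"travel":[0,0,0],"roll":0,"grip":0.25},{"travel":[0,0,0],"roll":0,"grip":0.15},{"travel":[0,0,0],"roll":0,"grip":0.12},{"travel":[0,0,-0.5],"roll":0,"grip":0.12},{"travel":[0,0,-1],"roll":0,"grip":0.12},{"travel":[0,0,-2],"roll":0,"grip":0.12},{"travel":[0,0,-3],"roll":0,"grip":0.12},{"travel":[0,0,-4],"roll":0,"grip":0.1},{"travel":[0,0,-4],"roll":0,"grip":0},{"travel":[0,0,0],"roll":0,"grip":0},{"travel":[0,0,0],"roll":0,"grip":0}]'
python3 - <<'E'
from meas import *
K,T=cam('wrist'); save('w13','wrist'); levels('w13',K,T,dict(black=(.034,.06)),(190,50,365,270));levels('w13',K,T,dict(green=(.034,.06)),(368,50,550,300))
E
python3 go.py .4895 .264 .12 105.9
```

```text
clock: 34.65
ee_pos: [0.3882, -0.2698, -0.0305]
tool_rot: [0.0, 0.691, 0.723, -0.0]
contact_force: [0.7, -0.1, -1.2]
gripper_width: 0.652
clock: 35.85
ee_pos: [0.3888, -0.2704, 0.1162]
tool_rot: [0.002, 0.691, 0.723, -0.0]
contact_force: [-0.3, 0.2, -0.6]
gripper_width: 0.997
black 9460 [ 387.6 -268.6] [ 56.2 114.7] 2.57 z 0.0418
green 10076 [ 535.6 -263.4] [141.7  91.3] 2.57 z 0.0416
t 35.9 tcp [ 0.3877 -0.2693  0.1145] yawY 2.64 tilt [-0.  0. -1.] F [-0.7 -0.3 -0.4] w 1.002 j [-0.79  0.07  1.87 -0.    1.19 -0.84]
roll -1.802 after [-24.4   48.5   -0.57] now [52.81 12.62 -0.57]
```

View pics/w13.png

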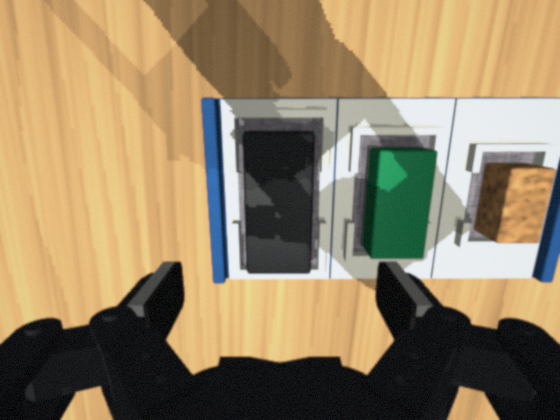

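All three blocks are seated: black (278,200), green (398,203), cork (515,203), tops at about 0.042. Now the board.

```bash
python3 -m pendant '[{"travel":[1.5,0.3,0],"roll":0,"grip":0},{"travel":[3,0.7,0],"roll":0,"grip":0},{"travel":[3,0.7,0],"roll":0,"grip":0},{"travel":[3,0.7,0],"roll":0,"grip":0},{"travel":[3,0.7,0],"roll":0,"grip":0},{"travel":[3,0.7,0],"roll":0,"grip":0},{"travel":[3,0.7,0],"roll":0,"grip":0},{"travel":[3,0.7,0],"roll":0,"grip":0},{"travel":[3,0.7,0],"roll":0,"grip":0},{"travel":[3,0.7,0],"roll":0,"grip":0},{"travel":[3,0.7,0],"roll":0,"grip":0},{"travel":[3,0.7,0],"roll":0,"grip":0},{"travel":[3,0.7,0],"roll":0,"grip":0},{"travel":[3,0.7,0],"roll":0,"grip":0},{"travel":[3,0.7,0],"roll":0,"grip":0},{"travel":[3,0.7,0],"roll":0,"grip":0},{"travel":[3,0.7,0],"roll":0,"grip":0},{"travel":[3,0.7,0],"roll":0,"grip":0},{"travel":[0.4,0.4,0],"roll":0,"grip":0}]'
python3 -m pendant '[{"travel":[0,0,0],"roll":-0.15,"grip":0},{"travel":[0,0,0],"roll":-0.15,"grip":0},{"travel":[0,0,0],"roll":-0.15,"grip":0},{"travel":[0,0,0],"roll":-0.15,"grip":0},{"travel":[0,0,0],"roll":-0.15,"grip":0},{"travel":[0,0,0],"roll":-0.15,"grip":0},{"travel":[0,0,0],"roll":-0.15,"grip":0},{"travel":[0,0,0],"roll":-0.15,"grip":0},{"travel":[0,0,0],"roll":-0.15,"grip":0},{"travel":[0,0,0],"roll":-0.15,"grip":0},{"travel":[0,0,0],"roll":-0.15,"grip":0},{"travel":[0,0,0],"roll":-0.15,"grip":0},{"travel":[0,0,0],"roll":0,"grip":0},{"travel":[0,0,0],"roll":0,"grip":0}]'
python3 - <<'E'
from meas import *
K,T=cam('wrist'); save('w14','wrist'); levels('w14',K,T,dict(board=(.013,.03)),(215,10,350,300))
K,T=cam('top'); p,d=save('t14','top'); P=cloud(K,T,d); Z=P[...,2]
for n,m in dict(board=(np.hypot(P[...,0]-.489,P[...,1]-.264)<.14)&(Z>.013)&(Z<.03)&(p.min(2)>100),rack=(np.hypot(P[...,0]-.566,P[...,1]+.01)<.13)&(Z>.018)&(Z<.03)).items():
    w=P[m]; r=cv2.minAreaRect((w[:,:2]*1000).astype(np.float32)); print(n,len(w),np.round(r[0],1),np.round(r[1],1),round(r[2],2))
E
python3 go.py .4895 .264 -.04 105.9
```

```text
clock: 37.8
ee_pos: [0.4872, 0.2678, 0.1122]
tool_rot: [-0.001, 0.689, 0.724, -0.001]
contact_force: [0.7, 0.3, -0.7]
gripper_width: 1.003
clock: 39.2
ee_pos: [0.4883, 0.2642, 0.1131]
tool_rot: [-0.001, -0.136, 0.991, -0.0]
contact_force: [-0.1, 0.4, -0.9]
gripper_width: 1.001
board 17797 [461.7 257. ] [249.4  84.9] 10.27 z 0.0196
board 1491 [490.7 260.7] [218.3  65.6] 15.86
rack 957 [567.1  -9.4] [172.5 119.9] 15.81
t 39.3 tcp [0.4888 0.2645 0.1136] yawY 105.64 tilt [ 0.001 -0.    -1.   ] F [-0.3 -0.1  0.7] w 1.003 j [ 0.34  0.25  1.67 -0.    1.22 -1.5 ]
roll -0.004 after [-0.07 -0.06 15.36] now [-0.07 -0.06 15.36]
```

View pics/w14.png

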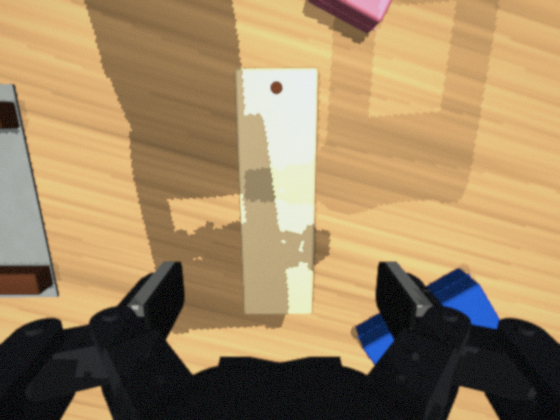

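The board is clear and lined up with the fingers (mid col 278). It has the same yaw as the rack (15.9°, rack centre 567.1, −9.4). Gripping it.

```bash
python3 -m pendant '[{"travel":[-0.2,-0.2,2],"roll":-0.004,"grip":0},{"travel":[0,0,3],"roll":0,"grip":0},{"travel":[0,0,3],"roll":0,"grip":0},{"travel":[0,0,3],"roll":0,"grip":0},{"travel":[0,0,2],"roll":0,"grip":0},{"travel":[0,0,1],"roll":0,"grip":0},{"travel":[0,0,0.3],"roll":0,"grip":0},{"travel":[0,0,0],"roll":0,"grip":0},{"travel":[0,0,0],"roll":0,"grip":0}]' 40; python3 go.py .4905 .263 -.038 105.9
```

```text
clock: 40.2
ee_pos: [0.4932, 0.2638, -0.0275]
tool_rot: [0.001, -0.139, 0.99, 0.0]
contact_force: [0.5, 0.3, -0.8]
gripper_width: 0.999
t 40.2 tcp [ 0.4932  0.2638 -0.0275] yawY 105.98 tilt [-0.003  0.    -1.   ] F [ 0.5  0.3 -0.8] w 0.999 j [ 0.34  0.46  1.74  0.    0.95 -1.51]
roll 0.001 after [ 0.29 -0.    1.05] now [ 0.29 -0.    1.05]
```

```bash
python3 -m pendant '[{"travel":[0.2,0,0.6],"roll":0,"grip":0},{"travel":[0,0,0.4],"roll":0,"grip":0},{"travel":[0,0,0],"roll":0,"grip":0.2},{"travel":[0,0,0],"roll":0,"grip":0.5},{"travel":[0,0,0],"roll":0,"grip":0.5},{"travel":[0,0,0],"roll":0,"grip":0.5}]' 40; python3 go.py .567 -.0094 .05 105.8
```

```text
clock: 40.8
ee_pos: [0.49, 0.2628, -0.0388]
tool_rot: [0.0, -0.139, 0.99, -0.0]
contact_force: [-0.4, -0.4, -0.1]
gripper_width: 0.76
t 40.8 tcp [ 0.49    0.2628 -0.0388] yawY 106.0 tilt [-0. -0. -1.] F [-0.4 -0.4 -0.1] w 0.76 j [ 0.34  0.47  1.74 -0.    0.93 -1.51]
roll 0.003 after [  0.   -28.29  -8.88] now [  0.1  -28.29  -8.88]
```

```bash
python3 -m pendant '[{"travel":[0,0,-0.5],"roll":0,"grip":0.5},{"travel":[0,0,-1.5],"roll":0,"grip":0.5},{"travel":[0,0,-3],"roll":0,"grip":0.5},{"travel":[0,0,-3],"roll":0,"grip":0.5},{"travel":[0,-1.3,-1],"roll":0.003,"grip":0.5},{"travel":[0,-2.5,0],"roll":0,"grip":0.5},{"travel":[0,-3,0],"roll":0,"grip":0.5},{"travel":[0,-3,0],"roll":0,"grip":0.5},{"travel":[0,-3,0],"roll":0,"grip":0.5},{"travel":[0,-3,0],"roll":0,"grip":0.5},{"travel":[0,-3,0],"roll":0,"grip":0.5},{"travel":[0,-3,0],"roll":0,"grip":0.5},{"travel":[0,-3,0],"roll":0,"grip":0.5},{"travel":[0,-2.5,0],"roll":0,"grip":0.5},{"travel":[0,-1,0],"roll":0,"grip":0.5},{"travel":[0,0,0],"roll":0,"grip":0.5},{"travel":[0,0,0],"roll":0,"grip":0.5}]'; python3 go.py .567 -.0094 -.0148 105.8
python3 - <<'E'
from meas import *
K,T=cam('wrist'); p,d=save('w15','wrist'); P=cloud(K,T,d); print([(r,*(P[r,280]*1000).round(1)) for r in range(0,120,8)])
E
```

```text
clock: 42.5
ee_pos: [0.5665, -0.0089, 0.0509]
tool_rot: [-0.001, -0.138, 0.99, 0.0]
contact_force: [0.7, 0.8, -2.3]
gripper_width: 0.76
t 42.5 tcp [ 0.5665 -0.0089  0.0509] yawY 105.81 tilt [ 0.001  0.001 -1.   ] F [ 0.7  0.8 -2.3] w 0.76 j [-0.17  0.35  1.69  0.    1.11 -2.02]
roll 0.0 after [-0.04 -0.07  6.57] now [-0.04 -0.07  6.57]
[(0, np.float64(464.1), np.float64(-37.2), np.float64(108.8)), (8, np.float64(466.3), np.float64(-36.6), np.float64(108.6)), (16, np.float64(468.9), np.float64(-35.9), np.float64(109.9)), (24, np.float64(470.9), np.float64(-35.3), np.float64(109.2)), (32, np.float64(473.4), np.float64(-34.6), np.float64(109.8)), (40, np.float64(475.6), np.float64(-34.0), np.float64(109.4)), (48, np.float64(478.2), np.float64(-33.2), np.float64(111.0)), (56, np.float64(480.4), np.float64(-32.6), np.float64(109.9)), (64, np.float64(482.9), np.float64(-31.9), np.float64(110.7)), (72, np.float64(485.0), np.float64(-31.3), np.float64(108.5)), (80, np.float64(487.6), np.float64(-30.5), np.float64(110.3)), (88, np.float64(490.0), np.float64(-29.9), np.float64(109.0)), (96, np.float64(492.6), np.float64(-29.1), np.float64(109.9)), (104, np.float64(495.1), np.float64(-28.4), np.float64(110.7)), (112, np.float64(497.7), np.float64(-27.7), np.float64(109.8))]
```

View pics/w15.png

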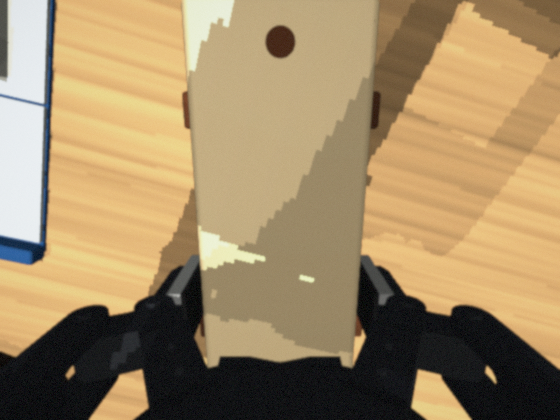

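The board is over the rack, with batten ends protruding evenly at (186,110) and (377,110). Lowering.

```bash
python3 -m pendant '[{"travel":[0,0,1],"roll":0,"grip":0.5},{"travel":[0,0,2],"roll":0,"grip":0.5},{"travel":[0,0,1.5],"roll":0,"grip":0.5},{"travel":[0,0,1],"roll":0,"grip":0.5},{"travel":[0,0,0.5],"roll":0,"grip":0.5},{"travel":[0,0,0.3],"roll":0,"grip":0.5},{"travel":[0,0,0],"roll":0,"grip":0.5},{"travel":[0,0,0],"roll":0,"grip":0.5}]'; python3 go.py .567 -.0094 -.0148 105.8
```

```text
clock: 43.35
ee_pos: [0.5679, -0.0096, -0.0112]
tool_rot: [0.001, -0.138, 0.99, -0.0]
contact_force: [-0.3, -0.3, -1.2]
gripper_width: 0.763
t 43.35 tcp [ 0.5679 -0.0096 -0.0112] yawY 105.82 tilt [-0.001 -0.001 -1.   ] F [-0.3 -0.3 -1.2] w 0.763 j [-0.17  0.44  1.71  0.    0.99 -2.02]
roll 0.0 after [0.09 0.05 0.36] now [0.09 0.05 0.36]
```

```bash
python3 -m pendant '[{"travel":[0,0,0.2],"roll":0,"grip":0.5},{"travel":[0,0,0.1],"roll":0,"grip":0.5},{"travel":[0,0,0],"roll":0,"grip":0.5},{"travel":[0,0,0],"roll":0,"grip":0.5}]'; python3 go.py .567 -.0094 -.0148 105.8
```

```text
clock: 43.75
ee_pos: [0.5672, -0.0095, -0.0147]
tool_rot: [0.0, -0.138, 0.99, -0.0]
contact_force: [-0.3, 0.2, -1.6]
gripper_width: 0.765
t 43.75 tcp [ 0.5672 -0.0095 -0.0147] yawY 105.82 tilt [-0. -0. -1.] F [-0.3  0.2 -1.6] w 0.765 j [-0.17  0.45  1.71 -0.    0.98 -2.02]
roll 0.0 after [0.02 0.02 0.01] now [0.02 0.02 0.01]
```

Within about 1 mm of contact. Lower 1 mm more, release, lift and check.

```bash
python3 -m pendant '[{"travel":[0,0,0.1],"roll":0,"grip":0.5},{"travel":[0,0,0],"roll":0,"grip":0.5},{"travel":[0,0,0],"roll":0,"grip":0.2},{"travel":[0,0,0],"roll":0,"grip":0.1},{"travel":[0,0,0],"roll":0,"grip":0},{"travel":[0,0,0],"roll":0,"grip":0},{"travel":[0,0,0],"roll":0,"grip":0},{"travel":[0,0,-0.5],"roll":0,"grip":0},{"travel":[0,0,-1],"roll":0,"grip":0},{"travel":[0,0,-2],"roll":0,"grip":0},{"travel":[0,0,-3],"roll":0,"grip":0},{"travel":[0,0,-4],"roll":0,"grip":0},{"travel":[0,0,-4],"roll":0,"grip":0},{"travel":[0,0,-3],"roll":0,"grip":0},{"travel":[0,0,0],"roll":0,"grip":0},{"travel":[0,0,0],"roll":0,"grip":0},{"travel":[0,0,0],"roll":0,"grip":0}]'
python3 - <<'E'
from meas import *
K,T=cam('wrist'); save('w16','wrist'); levels('w16',K,T,dict(board=(.036,.055),bat=(.018,.03)),(150,0,400,300))
K,T=cam('top'); p,d=save('t16','top'); P=cloud(K,T,d); Z=P[...,2]
def R_(n,m):
    w=P[m]; r=cv2.minAreaRect((w[:,:2]*1000).astype(np.float32)); print(n,len(w),np.round(r[0],1),np.round(r[1],1),round(r[2],2),np.median(w[:,2]).round(4))
N=lambda c,r:np.hypot(P[...,0]-c[0],P[...,1]-c[1])<r
R_('board',N((.567,-.009),.14)&(Z>.036)&(Z<.055)); R_('battens',N((.567,-.009),.12)&(Z>.019)&(Z<.029))
for n,c in dict(S=(.588,-.261),M=(.488,-.2655),L=(.388,-.27)).items(): R_(n,N(c,.08)&(abs(P[...,0]-c[0])<.04)&(Z>.033)&(Z<.06))
E
python3 go.py .5 0 .2 105.8
```

```text
clock: 45.45
ee_pos: [0.5661, -0.0093, 0.1581]
tool_rot: [-0.001, -0.138, 0.99, 0.0]
contact_force: [-0.8, 0.3, -0.6]
gripper_width: 1.0
board 16126 [566.3  -9.2] [215.7  66.2] 15.82 z 0.0436
bat 2257 [566.7  -7.2] [170.8 120.2] 15.9 z 0.0235
board 1278 [572.   -9.7] [212.2  65.8] 15.8 0.0442
battens 200 [549.    7.5] [204.4  88.2] 44.22 0.0241
S 323 [ 588.3 -272.3] [36.5 48.8] 1.6 0.0424
M 668 [ 488.6 -275.2] [46.  78.7] 2.45 0.0425
L 1213 [ 387.9 -276.1] [ 56.  117.4] 2.55 0.0424
t 45.55 tcp [ 0.5658 -0.0092  0.1573] yawY 105.83 tilt [ 0.003  0.002 -1.   ] F [ 0.  -0.7  0.3] w 1.002 j [-0.17  0.22  1.6   0.    1.32 -2.02]
roll 0.0 after [ 6.09  2.68 -4.24] now [ 6.09  2.69 -4.24]
```

View pics/t16.png

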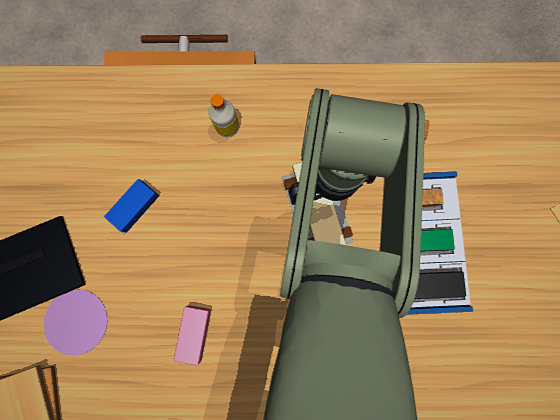

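```bash
python3 -c "from plant import *; print(job_done())"
```

```text
the job is handed in; nothing more can be done
None
```

The pile is apart and the job is handed in, at about 45.6 s on the robot's clock. All three blocks are in their compartments and the board lies across both battens. The hand-in gave no verdict.

**Last checks:**

| Item | Centre offset | Top height | Angle |
|---|---|---|---|
| Cork block | about 1 mm from its compartment's centre | about 42 mm (on the floor) | flat |
| Green block | about 1 mm | about 42 mm (on the floor) | flat |
| Black block | about 2 mm | about 42 mm (on the floor) | flat |
| Board | about 2 mm from the midpoint between the battens | 44 mm (on the battens) | within 0.1° of the rack |

- **Block positions:** the cork, green and black centres come from wrist views taken right after each was set down. The last top view only confirmed the heights, because the arm hid parts of the blocks.
- **Bystanders:** the glue bottle and the blue and pink blocks stand where they were at the start in the last top view. The arm mostly hid the brush there, but I never moved near it.
- **Contact at the end:** the gripper was open, well above the board and reading no force.

**What disagreed:**
- **Fingertip position:** the tips sit about 38–47 mm behind the reported TCP, depending on the opening, not at it. The first grip on the cork closed on air just above it; I measured this in the depth image and corrected for it.
- **Tray position:** my first felt-colour estimate was 6–7 mm off because the walls hid part of the felt. I used the tray ends and walls instead.
- **Cameras:** the wrist and top views otherwise differed by 2–4 mm.

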